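Tighten the union nut of a cake-filling pump

ROBOT

A 7-joint arm with a two-finger parallel gripper is mounted at the origin on the work surface. World frame = base frame: x ahead of the robot, y to its left, z up, the work surface at z = 0. Lengths are in m, angles in rad, forces in N, time in s.
With the tool pointing down it reaches from about 0.4 to 0.85 m from the base axis. Payload 10.4 kg.
Tool frame: the origin (TCP) lies at the very end of the fingers, on their centre line; the grasp point (between the pads) lies 19 mm behind it (manip.grip_point_offset is the distance from the TCP to the grasp point, in m); z points along the fingers, y is the line along which they close (so a half turn about z gives the same grasp; the last joint's range is limited). The gripper opens to 85 mm and grips with 20 to 120 N. Pads are 22 mm wide; open, the fingers measure 114 mm over their backs; the gripper's body (76 mm by 85 mm) begins 54 mm behind the grasp point. The pads swing forward as they close: fully open they stand 13 mm farther back than shut.
Start: joints at [1.311, 0.332, -0.065, 1.46, 0.022, 1.35, -0.088], TCP at [0.147, -0.608, 0.231] pointing down, gripper open.
Joint ranges: [-2.6, 2.6], [-0.5, 2.12], [-1.47, 1.34], [0.16, 2.42], [-1.27, 4.41], [0.06, 2.06], [-2.6, 2.6]. Speed limits (rad/s): [2.22, 2.22, 2.79, 2.79, 3.14, 3.14, 3.14].

INTERFACE

Orientations are given as a unit quaternion [x, y, z, w].
In Python, from workcell import manip gives the robot as it stands. The module is installed in compiled form; this text tells all that it offers.
- The arm moves only by the tool step_arm, never from a script. Its argument "moves" is a list of rows, each a list of 7 numbers: the closure, from 0 (fully open) to 1 (shut), then the shift along the world's x, y, z in mm, then the turn, a rotation vector about the world's x, y, z in rad. In form: [[grip, tx, ty, tz, ax, ay, az], ...]. A call has 1 to 10 rows; each row is the pose to reach, as a shift and turn from the pose commanded when the call began; what a row does not reach only later rows make up. A row lasts 1/10 s, in which the tool goes at most 50 mm and 8.59 degrees, less where a joint would pass 70% of its speed; a pose out of reach is approached as far as the arm can. A call with a gripper value outside its range is refused whole. The fingers move at their own pace and stop on an object; "grip_force" is the grip in N (left out, the last holds). Time passes only in rows, so rows that repeat a pose let the fingers close. It gives the time, the measured TCP pose, the force, the opening and the grip force at its end, in the units of the state.
- manip.get_obs(): the state, without advancing time (a new reading comes with each control period).
- manip.camera(name): name is "scene" or "top"; returns a dict with "image" (480x640x3 uint8, blue, green, red), "K" (3x3 intrinsics, pixels), "rvec" (rotation vector, rad) and "tvec" (3), from world to camera coordinates, as OpenCV has them. Camera axes: x right, y down, z forward; pixel columns grow to the right and rows downward; lengths in m; the calibration is good to about 2 mm. A picture is of the moment at which its call begins. There is no depth.
- manip.hand_in(): hands the job in; it is judged then, once.
The state is a dict: "clock": time; "joint_pos": joint angles; "joint_velocities": joint speeds; "tau": joint torques, N m; "position": TCP position; "ee_rot": TCP orientation; "ft_force": force on the tool from outside, world axes, zero at the start; "torque": the same for the moment, N m; "grip_width": opening from 0.0 (shut) to 1.0 (fully open); "grasp_force": force on a finger pad.
Only numpy, scipy, OpenCV 4.12 (cv2) and the standard library are available. Lean on these libraries where they do the work, as an engineer would, in place of code of your own. Each camera call takes 0.05 s, during which the arm holds its last target. There are 200 camera calls.

TASK

The big hex union nut on the cake-filling pump's spout is loose. Run it down clockwise by hand until it is snug, then tighten it with the spanner that fits, not with the fingers, until it comes to its stop, and lay that spanner back flat on the tool mat, clear of the other one. Leave the other spanner, the cake, the jar and the bottle where they are.

Things in the scene. Friction and masses are not known exactly. Their poses are not given: they have to be found in the camera images.
- pump: Fixed steel filling pump. Origin: on the marble under the vertical spout and nut axis. Foot plate 150 x 110 x 12 mm, 87 mm to its +x, 63 to -x; drum radius 44 mm up to z = 40 mm; neck radius 14 mm up to the nut; inlet stub radius 18 mm, axis 26 mm high, out to 91 mm along its +x. The upright spout (radius 9.5 mm, tapering) rises through the nut to z = 104 mm. Yaw varies.
- nut_mid (a point): Centre of the steel hex union nut, captive on the spout, 67 mm above the marble. Nut: 36 mm across flats, 41.6 across corners, 24 mm high (z = 55 to 79 mm). x is normal to a flat (flats every 60 degrees) and turns with the nut. The nut does not rise or sink as it turns.
- nut (a joint): Free running of the nut, rad: grows clockwise seen from above (tightening), 0 to 3.0 where it is snug; starts at 0.2 to 1.4. Needs about 0.2 N m either way: a light pinch (30 N) on two facing flats. At 3.0 the resistance jumps; further turning shows in joint clamp. Turning anticlockwise backs it off, even after tightening.
- clamp (a joint): Final tightening of the snug nut, rad clockwise from above, 0 at the start to 0.7 where it comes to a dead stop. Needs about 1.2 N m (11 N at the spanner's grip point). Nut yaw = pump yaw - joint nut - joint clamp.
- spanner: The larger open-ended spanner, which fits the nut; 0.3 kg, flat on the mat. Origin: underside of the handle at the grip point; x along it to the jaw, z up. Black plastic handle 20 mm wide, 16 thick, x = -70 to 50 mm; shank 20 mm wide; steel head 67 mm wide over the tips, 12 mm thick from the underside up, two prongs, flared at the tips, ending at x = 131 mm.
- spanner_jaw (a point): Where the nut's axis sits when the spanner is on: 110 mm along x from the spanner's origin, 6 mm above its underside. Jaw 38 mm wide between parallel faces, open to +x; throat 22 mm behind this point. It slides onto the nut level, from the side, with the handle in line with a corner of the nut; 6 degrees of play either way.
- small_spanner: Smaller open-ended spanner (24 mm jaw, 165 mm long, does not fit), lying beside the other on the mat; origin under its handle, x towards its jaw. The two may swap places. To be left alone.
- mat: Cork tool mat, fixed, 270 (x) x 230 (y) x 4 mm; origin at the centre of its underside on the marble.
- cake: Chocolate cake, 122 mm wide and 50 mm high, on a gold board 156 mm wide; loose, to be left alone. Origin at the centre of the underside.
- jar: Jar of decorations, 64 mm wide and 75 mm high; loose, to be left alone. Origin at the centre of the underside.
- spray: Spray bottle, 60 mm wide and 160 mm high; loose, to be left alone. Origin at the centre of the underside.

How it is judged:
On the way, in this order (a step that is already met when the one before it is completed fails the run):
1. the nut has been run down by hand until snug (within 0.1 rad of the end of its free running) (value of joint nut above 2.9 rad and value of joint clamp below 0.15 rad), for 0.1 s.
2. the larger spanner is on the nut and tightening it (value of joint clamp between 0.15 and 0.6 rad and contact force between spanner and pump above 2 N), for 0.05 s.
3. the nut is tightened to its stop (within 0.08 rad) (value of joint clamp above 0.62 rad), for 0.1 s.
At the end, for the whole second after the job is handed in: Nut at its stop: joint clamp over 0.62, joint nut over 2.85 (not backed off). Larger spanner at rest flat on the mat: origin within 120 mm along and 110 mm across of the mat centre, under 9 mm above the marble, z axis up within 0.08 rad, touching neither small spanner nor pump (value of joint nut above 2.85 rad and value of joint clamp above 0.62 rad and x of spanner in the frame of mat between -0.12 and 0.12 m and y of spanner in the frame of mat between -0.11 and 0.11 m and z of spanner in the frame of mat below 0.009 m and angle between spanner's own z axis and vertical below 0.08 rad and linear speed of spanner below 0.02 m/s and contact force between spanner and small_spanner below 0.1 N and contact force between spanner and pump below 0.1 N).
It fails at once if the nut was driven tight with the fingers on it or on the pump (joint clamp between 0.15 and 0.6) (value of joint clamp between 0.15 and 0.6 rad and contact force between the fingers and pump above 2 N).
It fails at once if the larger spanner touched the nut or pump before the nut was run down by hand (value of joint nut below 2.5 rad and contact force between spanner and pump above 1 N).
It fails at once if the small spanner, cake, jar or spray bottle was moved more than 25 mm (distance of any of small_spanner, cake, jar, spray from where it was at the start of the episode above 0.025 m).
It also fails if it takes over 66 s, if anything falls off the work surface, if the arm or the gripper's body presses on something with over 40 N, if the wrist force passes 120 N, or if a joint passes its speed limit or range.

## Working session

There is one attempt and no reset: what is moved stays moved. The work goes in short steps, Python scripts to look and compute and a tool call to move; the robot and the scene stay as the last step left them, time stands still between calls to the robot, and variables do not carry over. Pictures are saved under pics/ and viewed, at most 10 in all, crops included, and the job is handed in when it is done.

Besides the shell and the picture viewer there is one more tool, called after "Request:" as a command line: name --pt "numbers of a row" for each row, then --argument value for the rest. step_arm: Moves the arm, as the interface text tells. Its arguments: {"type":"object","properties":{"moves":{"type":"array","items":{"type":"array","items":{"type":"number"}}},"grip_force":{"type":"number"}},"required":["moves"]}

```bash
mkdir -p pics
python3 - <<'E'
from workcell import manip
import cv2,numpy as np,pickle
d={}
for n in("scene","top"):
    c=manip.camera(n);d[n]=c;cv2.imwrite(f"pics/{n}0.png",c["image"]);print(n,c["K"],c["rvec"],c["tvec"])
    R=cv2.Rodrigues(c["rvec"])[0];print(-R.T@np.ravel(c["tvec"]))
pickle.dump(d,open("c0.pkl","wb"))
o=manip.get_obs();print(o,manip.grip_point_offset)
E
```

```text
scene [[465.05528463   0.         325.00184109]
 [  0.         465.05528463 241.58166668]
 [  0.           0.           1.        ]] [ 2.09844901  1.33009421 -0.48728967] [-0.20182791 -0.40966824  1.4525683 ]
[ 1.22500814 -0.37010912  0.82516151]
top [[445.17752701   0.         316.80241055]
 [  0.         445.17752701 236.05148243]
 [  0.           0.           1.        ]] [ 2.14829971 -2.20660548  0.11166023] [-0.0861691   0.64778746  1.14677013]
[ 0.53533662 -0.09158466  1.20298063]
{'clock': 0.1, 'joint_pos': array([ 1.31138375,  0.33280583, -0.0647039 ,  1.46082653,  0.02159392,
        1.34994097, -0.08849303]), 'joint_velocities': array([-1.57391230e-03,  2.82081179e-04, -2.67269148e-04, -2.60180031e-03,
        1.29539569e-03, -2.05431866e-05, -9.43175041e-04]), 'tau': array([ 2.07585603e-03, -6.26743698e+01,  5.00384043e-02, -3.92429101e+01,
        1.63680129e-02,  6.92874353e-03, -6.10228881e-06]), 'position': array([ 0.14655017, -0.60722915,  0.230612  ]), 'ee_rot': array([ 9.92996310e-01,  1.18143625e-01, -1.01504288e-04, -6.34686222e-04]), 'ft_force': array([ 0.20859264,  0.02424791, -0.0744565 ]), 'torque': array([-0.02040545,  0.00623545,  0.0137468 ]), 'grasp_force': 0.0, 'grip_width': 1.0044090909615888} 0.0187
```

View pics/scene0.png

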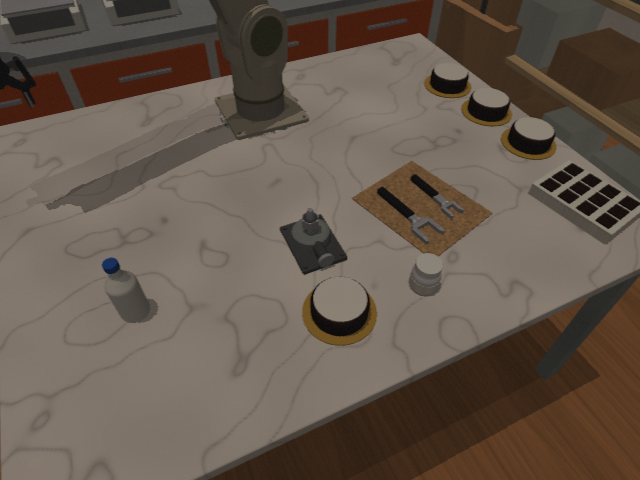

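View pics/top0.png

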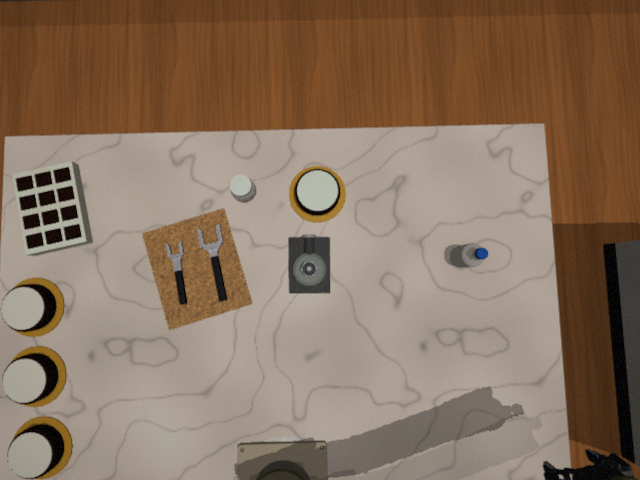

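The scene view has the pump at (313,240), the mat at (420,205) with the large spanner nearer the pump, the cake at (340,310) and the jar at (427,272). In the top view, the nut is at (309,268), the large spanner runs from (222,299) to (209,228), and the small one is at (178,270). Next I'll zoom in and measure.

```bash
cat > h.py <<'E'
import cv2,numpy as np,pickle
def ray(c,u,v,z):
    R=cv2.Rodrigues(c["rvec"])[0];t=np.ravel(c["tvec"]);o=-R.T@t
    d=R.T@np.linalg.inv(c["K"])@np.array([u,v,1.]);return o+d*(z-o[2])/d[2]
def proj(c,p):
    return cv2.projectPoints(np.float64(p).reshape(-1,3),c["rvec"],c["tvec"],c["K"],None)[0].reshape(-1,2)
def axis(m):
    cn=max(cv2.findContours(m,cv2.RETR_EXTERNAL,cv2.CHAIN_APPROX_NONE)[0],key=cv2.contourArea);return cn
E
python3 - <<'E'
from h import *
d=pickle.load(open("c0.pkl","rb"));t=d["top"];s=d["scene"]
a=cv2.resize(t["image"][232:296,278:342],(400,400),interpolation=cv2.INTER_CUBIC)
b=cv2.resize(s["image"][200:264,280:344],(400,400),interpolation=cv2.INTER_CUBIC)
cv2.imwrite("pics/crop.png",np.hstack([a,b]))
im=t["image"];g=cv2.cvtColor(im,cv2.COLOR_BGR2GRAY);hsv=cv2.cvtColor(im,cv2.COLOR_BGR2HSV)
def comps(m,x0,x1,y0,y1,amin):
    mm=np.zeros_like(m);mm[y0:y1,x0:x1]=m[y0:y1,x0:x1]
    n,l,st,ce=cv2.connectedComponentsWithStats(mm)
    return [(l==i).astype(np.uint8) for i in range(1,n) if st[i,4]>amin]
def world_rect(m,z):
    cn=axis(m)[:,0,:];w=np.array([ray(t,u,v,z)[:2] for u,v in cn],np.float32)*1000
    return cv2.minAreaRect(w)
dark=(g<45).astype(np.uint8)
print("handles");[print(world_rect(m,.02)) for m in comps(dark,145,250,215,325,60)]
steel=((hsv[...,1]<60)&(g>70)).astype(np.uint8)
print("heads");[print(world_rect(m,.012)) for m in comps(steel,160,232,222,275,40)]
cork=((hsv[...,1]>80)&(g>60)).astype(np.uint8);cork=cv2.morphologyEx(cork,cv2.MORPH_CLOSE,np.ones((25,25)))
print("mat");[print(world_rect(m,.004)) for m in comps(cork,130,262,200,335,3000)]
foot=(g<75).astype(np.uint8);foot=cv2.morphologyEx(foot,cv2.MORPH_CLOSE,np.ones((15,15)))
print("foot");[print(world_rect(m,.012)) for m in comps(foot,280,340,225,300,500)]
bl=((hsv[...,0]>100)&(hsv[...,0]<130)&(hsv[...,1]>120)&(g>30)).astype(np.uint8)
print("cap");[print(world_rect(m,.155)) for m in comps(bl,440,500,230,280,10)]
print("jar",ray(t,241,185,.075),"cake",ray(t,317.5,190,.05))
E
```

```text
handles
((541.6928100585938, 158.96141052246094), (116.58993530273438, 20.066913604736328), 10.961670875549316)
((520.9138793945312, 258.7303161621094), (86.68123626708984, 19.117368698120117), 9.201569557189941)
heads
((690.0863037109375, 295.333251953125), (42.90391540527344, 10.82259750366211), 88.50035858154297)
((640.5770263671875, 180.4052734375), (82.52783966064453, 63.73671340942383), 12.720270156860352)
((602.3014526367188, 273.6825866699219), (76.71855163574219, 45.83198165893555), 10.71466064453125)
mat
((570.3986206054688, 221.45352172851562), (269.4992370605469, 229.9650115966797), 15.990800857543945)
foot
((571.66943359375, -80.64764404296875), (107.25010681152344, 146.71090698242188), 88.48556518554688)
cap
((583.1153564453125, -490.34930419921875), (25.994674682617188, 23.647741317749023), 88.47248840332031)
jar [0.77794025 0.08809699 0.075     ] cake [ 0.76485679 -0.10841354  0.05      ]
```

View pics/crop.png

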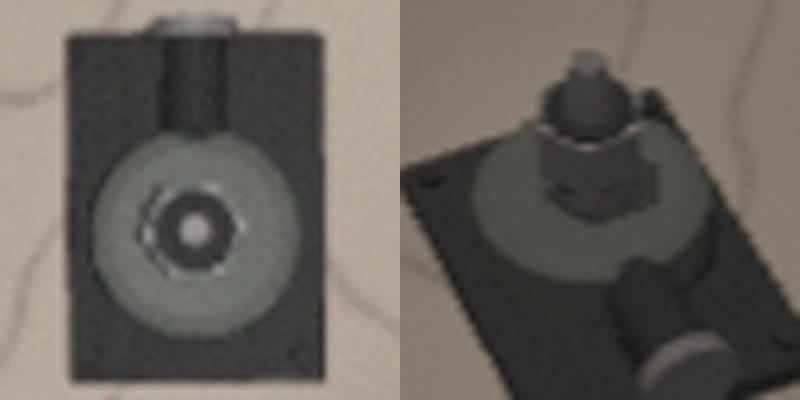

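The left crop shows the nut hexagon centred near crop (193,230), with the inlet pointing up (+x). The right crop shows the nut standing proud of the drum, with the spout through it. Now I'll measure the hex orientation from the bright chamfer ring.

Run:
```python
from h import *
d=pickle.load(open("c0.pkl","rb"));t=d["top"];g=cv2.cvtColor(t["image"],cv2.COLOR_BGR2GRAY).astype(np.float32)
# circle centres: spout tip bright blob
for z,u,v in((.104,278+195/6.25,232+229/6.25),(.079,278+193/6.25,232+229/6.25),(.04,278+196/6.25,232+232/6.25)):print(z,ray(t,u,v,z))
c=np.array([.5597,-.0803])
for cc in (c,c+[.001,.001],c+[.002,0]):
  th=np.deg2rad(np.arange(0,360,3));rr=np.arange(.013,.026,.0005)
  P=np.array([[[cc[0]+r*np.cos(a),cc[1]+r*np.sin(a),.079] for r in rr] for a in th])
  uv=proj(t,P).reshape(len(th),len(rr),2).astype(np.float32)
  I=cv2.remap(g,uv[...,0],uv[...,1],cv2.INTER_CUBIC)
  rp=rr[I.argmax(1)];out=I.mean(1)
  wI=np.clip(I-np.median(I),0,None);rc=(wI*rr).sum(1)/wI.sum(1)
  for q in(rp,rc,out):
    F=[(q*np.exp(1j*k*th)).mean() for k in(1,6)]
    print(cc,"6fold: corner at",np.rad2deg(np.angle(F[1]))/6%60,"amp",abs(F[1])*2,"1st",abs(F[0])*2,np.rad2deg(np.angle(F[0])))
  print((rp*1e3)[::2])
```

```text
0.104 [ 0.55830327 -0.08183706  0.104     ]
0.079 [ 0.55884745 -0.08080983  0.079     ]
0.04 [ 0.55838236 -0.08165423  0.04      ]
[ 0.5597 -0.0803] 6fold: corner at 5.44675898634283 amp 0.0016748879380339395 1st 0.0019675897436579573 119.948321004589
[ 0.5597 -0.0803] 6fold: corner at nan amp nan 1st nan nan
[ 0.5597 -0.0803] 6fold: corner at 34.94258618229178 amp 3.744196020135177 1st 5.210532125870295 -79.18758703807146
[19.5 19.5 24.  20.  18.5 18.  18.  17.5 17.5 25.  25.5 17.5 25.5 25.5
 19.  19.  19.  19.  25.  24.5 24.5 24.  23.5 24.5 25.  19.  19.5 19.5
 20.  25.5 20.  20.  20.5 20.5 19.5 19.5 19.5 19.5 19.  19.5 20.  23.
 17.5 24.5 19.5 19.  19.  19.  18.  18.5 19.  18.  18.5 18.5 18.5 18.5
 18.5 18.  19.  19. ]
[ 0.5607 -0.0793] 6fold: corner at 6.694132710792424 amp 0.001971682090156687 1st 0.0018052645294446095 149.72031432259715
[ 0.5607 -0.0793] 6fold: corner at 7.384396988339131 amp 0.0017068556873838477 1st 0.0014041452901759621 152.34848032658928
[ 0.5607 -0.0793] 6fold: corner at 35.212886116055856 amp 3.7208913459329676 1st 5.325043265113977 -13.4770402149965
[18.
[... 330 characters left out ...]
r at 7.67006533179596 amp 0.0018104956487489878 1st 0.0028967268264405654 143.29029389767894
[ 0.5617 -0.0803] 6fold: corner at 9.420778995151538 amp 0.0016512514479159477 1st 0.002207326547938647 146.75760902121746
[ 0.5617 -0.0803] 6fold: corner at 35.91876592674264 amp 3.431625881370618 1st 10.851069732009009 -29.62842019953982
[25.5 17.5 22.  18.  17.  16.5 16.5 16.5 16.5 16.5 25.5 25.5 25.5 25.5
 25.  19.  19.  19.5 19.5 25.5 25.5 25.5 24.5 25.5 25.5 20.  21.  21.5
 22.  21.5 22.  22.  22.5 21.5 21.  21.  21.  20.5 21.  21.  23.5 18.
 25.5 19.5 19.  19.  19.  17.5 18.  18.  17.  17.5 17.  17.  17.  16.5
 16.5 16.  17.  25. ]<stdin>:12: RuntimeWarning: invalid value encountered in divide
```

Run:
```python
from h import *
d=pickle.load(open("c0.pkl","rb"));t=d["top"];s=d["scene"]
o=[]
for c,(x,y) in((t,(297,256)),(s,(298,204))):
    p=c["image"][y:y+26,x:x+26].astype(float);p=np.clip((p-30)*1.6,0,255).astype(np.uint8)
    o.append(cv2.resize(p,(390,390),interpolation=cv2.INTER_LANCZOS4))
print(proj(t,[.5588,-.081,.079]),proj(s,[.5588,-.081,.079]))
cv2.imwrite("pics/nut.png",np.hstack(o))
```

```text
[[308.95597809 268.65684111]] [[309.95290422 217.0626529 ]]
```

View pics/nut.png

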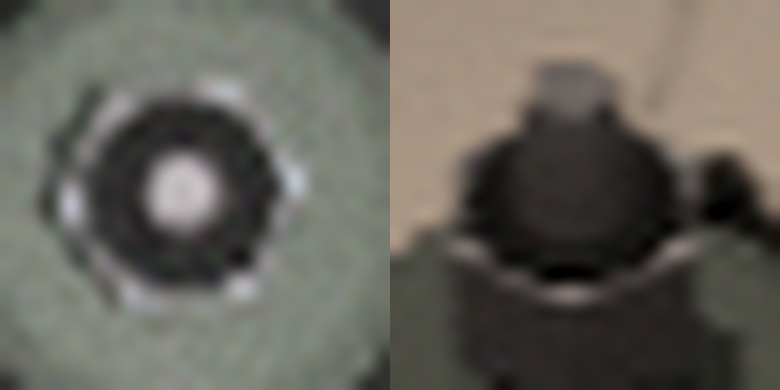

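The bright corner spots in the left crop, (295,180), (225,90), (118,98), (70,200), (130,293) and (243,287), put the corners at about 34.5° mod 60. That makes the flats about 5° and joint nut about 0.94. The nut centre is about (559,-81) mm.

Request:
step_arm --pt "0 412 526 -90 0 0 1.42" --pt "0 412 526 -90 0 0 1.42" --pt "0 412 526 -90 0 0 1.42" --pt "0 412 526 -90 0 0 1.42" --pt "0 412 526 -90 0 0 1.42" --pt "0 412 526 -90 0 0 1.42" --pt "0 412 526 -90 0 0 1.42" --pt "0 412 526 -90 0 0 1.42" --pt "0 412 526 -90 0 0 1.42" --pt "0 412 526 -90 0 0 1.42" --grip_force 30

```text
clock: 1.1
position: [0.4529, -0.2158, 0.1643]
ee_rot: [0.674, 0.739, -0.0, 0.0]
ft_force: [0.3, 0.6, -0.6]
grip_width: 1.0
grasp_force: 0.0
```

Request:
step_arm --pt "0 106 135 -24 0 0 0" --pt "0 106 135 -24 0 0 0" --pt "0 106 135 -24 0 0 0" --pt "0 106 135 -24 0 0 0" --pt "0 106 135 -24 0 0 0"

```text
clock: 1.6
position: [0.5592, -0.078, 0.1397]
ee_rot: [0.674, 0.739, 0.001, -0.001]
ft_force: [-0.5, 0.0, -0.4]
grip_width: 0.997
grasp_force: 0.0
```

Run:
```python
from workcell import manip
import cv2,numpy as np
o=manip.get_obs();print(o["position"],o["joint_pos"])
a=manip.camera("scene")["image"][150:270,250:370];b=manip.camera("top")["image"][208:328,250:370]
cv2.imwrite("pics/ov.png",np.hstack([cv2.resize(i,(390,390),interpolation=cv2.INTER_CUBIC) for i in(a,b)]))
```

```text
[ 0.55919314 -0.07804057  0.13969649] [ 0.59741692  0.33964626 -0.64127915  1.7100328   0.21579129  1.16481642
 -0.01044991]
```

View pics/ov.png

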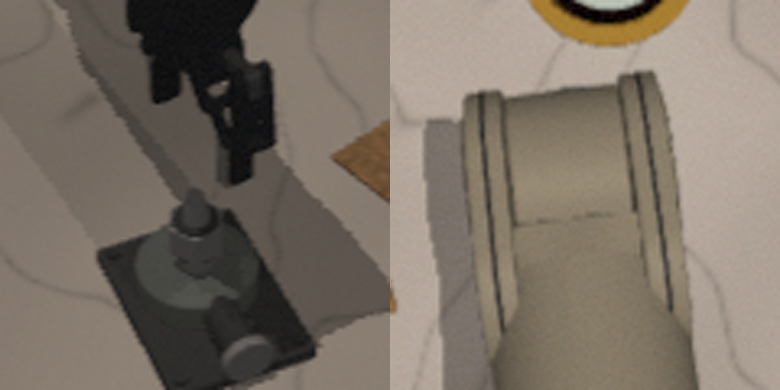

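The gripper is centred over the spout and clear of everything. I'll go down and pinch.

Request:
step_arm --pt "0 0 -3 -40 0 0 0" --pt "0 0 -3 -70 0 0 0" --pt "0 0 -3 -90 0 0 0" --pt "0 0 -3 -90 0 0 0" --pt "0.7 0 -3 -90 0 0 0" --pt "0.7 0 -3 -90 0 0 0" --pt "0.7 0 -3 -90 0 0 0" --pt "0.7 0 -3 -90 0 0 0" --pt "0.7 0 -3 -90 0 0 0" --grip_force 30

```text
clock: 2.6
position: [0.5593, -0.0858, 0.052]
ee_rot: [0.676, 0.737, 0.001, 0.001]
ft_force: [1.3, 0.3, 6.9]
grip_width: 0.415
grasp_force: 33.1
```

Request:
step_arm --pt "0.5 0 0 0 0 0 0" --pt "0.5 0 5 0 0 0 0" --pt "0.5 0 5 0 0 0 0" --pt "0.7 0 5 0 0 0 0" --pt "0.7 0 5 0 0 0 0" --pt "0.7 0 5 0 0 0 0"

```text
clock: 3.2
position: [0.5588, -0.0799, 0.0508]
ee_rot: [0.676, 0.737, 0.001, 0.0]
ft_force: [4.3, 3.4, -0.3]
grip_width: 0.419
grasp_force: 31.1
```

Request:
step_arm --pt "0.7 0 -0.5 0 0 0 -0.14" --pt "0.7 0 -0.5 0 0 0 -0.28" --pt "0.7 0 -0.5 0 0 0 -0.42" --pt "0.7 0 -0.5 0 0 0 -0.56" --pt "0.7 0 -0.5 0 0 0 -0.7" --pt "0.7 0 -0.5 0 0 0 -0.84" --pt "0.7 0 -0.5 0 0 0 -0.98" --pt "0.7 0 -0.5 0 0 0 -1.12" --pt "0.7 0 -0.5 0 0 0 -1.26" --pt "0.7 0 -0.5 0 0 0 -1.4"

```text
clock: 4.2
position: [0.5606, -0.0812, 0.0509]
ee_rot: [0.992, 0.125, 0.003, 0.0]
ft_force: [13.9, -1.6, -8.0]
grip_width: 0.41
grasp_force: 31.0
```

Run:
```python
from workcell import manip
o=manip.get_obs();print(o["position"],o["joint_pos"],o["torque"],o["ft_force"])
```

```text
[ 0.56062219 -0.08115416  0.05093382] [ 0.3618544   0.39696536 -0.35541327  1.79766722  0.16385723  0.97038221
 -1.37959276] [-0.29124096 -2.92968162  0.20250026] [13.91989099 -1.55706844 -7.98833387]
```

Request:
step_arm --pt "0.7 -1 0 0 0 0 -0.12" --pt "0.7 -1 0 0 0 0 -0.24" --pt "0.7 -1 0 0 0 0 -0.36" --pt "0.7 -1 0 0 0 0 -0.48"

```text
clock: 4.6
position: [0.5602, -0.0819, 0.0511]
ee_rot: [0.993, -0.114, 0.003, 0.0]
ft_force: [16.9, -3.5, -10.1]
grip_width: 0.415
grasp_force: 31.4
```

```bash
cat > st.py <<'E'
from workcell import manip
import numpy as np
o=manip.get_obs();q=o["ee_rot"];print(o["position"],o["joint_pos"],"T",o["torque"],"F",o["ft_force"],"xyaw",np.rad2deg(2*np.arctan2(q[1],q[0])),o["grip_width"],o["grasp_force"])
E
python3 st.py
```

```text
[ 0.56024034 -0.08192721  0.0510525 ] [ 0.29431438  0.38546183 -0.2730275   1.80348738  0.12487243  0.96253767
 -1.8294738 ] T [-0.4795331  -3.59859562  0.21805716] F [ 16.9372157   -3.45245188 -10.07256085] xyaw -13.074678775983296 0.4149794701653465 31.439594010589644
```

Request:
step_arm --pt "0.7 -1 1 0 0 0 -0.08" --pt "0.7 -1 1 0 0 0 -0.14"

```text
clock: 4.8
position: [0.5597, -0.082, 0.0511]
ee_rot: [0.983, -0.183, 0.004, 0.0]
ft_force: [19.1, -6.1, -14.0]
grip_width: 0.418
grasp_force: 31.7
```

```bash
python3 st.py
```

```text
[ 0.55973688 -0.08196153  0.05114685] [ 0.27403369  0.38103176 -0.24920819  1.80719776  0.114661    0.95906014
 -1.96126755] T [-1.15774358 -4.27574247  0.17954503] F [ 19.09030187  -6.11703219 -13.97601089] xyaw -21.040248782125214 0.41758662012612846 31.71265462297015
```

Request:
step_arm --pt "0.7 -1 1 1 0 0 -0.06" --pt "0.7 -1 1 1 0 0 -0.1"

```text
clock: 5.0
position: [0.5584, -0.0818, 0.0515]
ee_rot: [0.973, -0.231, 0.004, 0.001]
ft_force: [22.3, -8.8, -19.2]
grip_width: 0.414
grasp_force: 41.3
```

```bash
python3 st.py
```

```text
[ 0.55841896 -0.08175273  0.05153668] [ 0.25964755  0.37678547 -0.23288084  1.81076599  0.10773019  0.95859123
 -2.05503312] T [-1.86637736 -4.50003617  1.18764979] F [ 22.27850461  -8.84063896 -19.21359781] xyaw -26.664723688591813 0.41414978293641713 41.34118234123889
```

The torque jumped to 1.2 N m, so the nut is snug. Releasing and lifting.

Request:
step_arm --pt "0.2 0 0 0 0 0 0" --pt "0.2 0 0 0 0 0 0" --pt "0.2 0 0 50 0 0 0" --pt "0.2 0 0 80 0 0 0" --pt "0.2 -7 130 80 0 0 0.3" --pt "0.3 -7 244 80 0 0 0.68" --pt "0.3 -7 244 70 0 0 0.68" --pt "0.3 -7 244 60 0 0 0.68" --pt "0.3 -7 244 60 0 0 0.68"

```text
clock: 5.9
position: [0.5473, 0.1671, 0.1115]
ee_rot: [0.994, 0.111, -0.0, 0.0]
ft_force: [0.4, 0.7, -0.6]
grip_width: 0.698
grasp_force: 0.0
```

```bash
python3 st.py
```

```text
[0.54734002 0.1670874  0.11150596] [ 0.01093976  0.35353904 -0.46311191  1.72547805  0.17427481  1.10373679
 -1.85369128] T [-0.03552019 -0.05293011  0.04720225] F [ 0.35500183  0.70860084 -0.58767299] xyaw 12.800947289414017 0.6978073460571161 0.0
```

Request:
step_arm --pt "0.3 4 -4.5 -50 0 0 -0.01" --pt "0.3 4 -4.5 -90 0 0 -0.01" --pt "0.3 4 -4.5 -103 0 0 -0.01" --pt "0.3 4 -4.5 -105 0 0 -0.01" --pt "0.3 4 -4.5 -105 0 0 -0.01"

```text
clock: 6.4
position: [0.5529, 0.1606, 0.008]
ee_rot: [0.995, 0.103, 0.001, -0.0]
ft_force: [0.7, -0.2, 0.9]
grip_width: 0.702
grasp_force: 0.0
```

Run:
```python
exec(open("st.py").read())
import cv2
t=manip.camera("top")["image"];s=manip.camera("scene")["image"]
o_=[]
for c,(x,y,w) in((t,(296,255,28)),(s,(360,150,120))):
    p=c[y:y+w,x:x+w].astype(float);p=np.clip((p-20)*1.5,0,255).astype(np.uint8)
    o_.append(cv2.resize(p,(392,392),interpolation=cv2.INTER_LANCZOS4))
cv2.imwrite("pics/g1.png",np.hstack(o_))
```

```text
[0.55293262 0.16063269 0.00797138] [-0.01274836  0.4893578  -0.42442767  1.78890243  0.24709021  0.91461914
 -1.90894283] T [-0.05950557 -0.04852849 -0.01442508] F [ 0.67238475 -0.17175139  0.88475441] xyaw 11.836346580435256 0.702474987539996 0.0
```

View pics/g1.png

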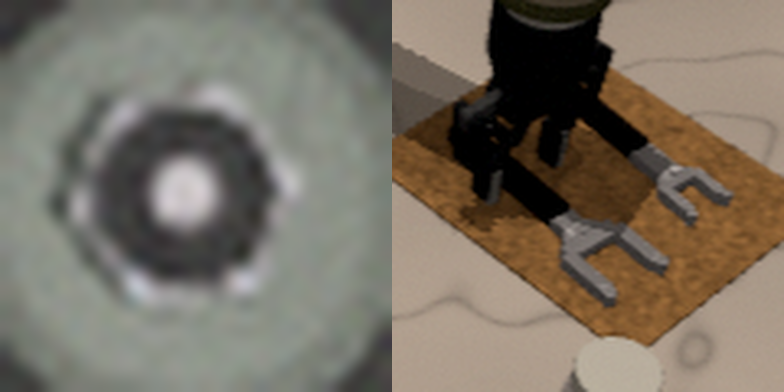

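The nut corners are now at about 36° mod 60, which matches snug. In the right crop the fingers straddle the large spanner's handle, well clear of the small one. Grasping.

Request:
step_arm --pt "0.9 0 0 -2 0 0 0" --pt "0.9 0 0 -2 0 0 0" --pt "0.9 0 0 -2 0 0 0" --pt "0.9 0 0 -2 0 0 0" --pt "0.9 0 0 10 0 0 0" --pt "0.9 0 0 30 0 0 0" --pt "0.9 0 0 30 0 0 0" --grip_force 100

```text
clock: 7.2
position: [0.5537, 0.1611, 0.0393]
ee_rot: [0.995, 0.103, 0.002, -0.0]
ft_force: [0.9, 0.6, -2.2]
grip_width: 0.203
grasp_force: 98.1
```

```bash
python3 st.py
```

```text
[0.55367114 0.16108989 0.03926674] [-1.70808546e-03  4.46012565e-01 -4.37098396e-01  1.77263563e+00
  2.24231663e-01  9.68192857e-01 -1.89250473e+00] T [-0.06870041  0.1222623   0.00285548] F [ 0.89641005  0.61449259 -2.15008948] xyaw 11.847369767484974 0.2034301066653939 98.11973333358765
```

Request:
step_arm --pt "0.9 0 0 50 0 0 0" --pt "0.9 0 0 100 0 0 0" --pt "0.9 -20 -45 100 0 0 0.07" --pt "0.9 -38 -90 100 0 0 0.14" --pt "0.9 -55 -135 100 0 0 0.21" --pt "0.9 -71 -180 100 0 0 0.28" --pt "0.9 -88 -225 100 0 0 0.35" --pt "0.9 -105 -270 100 0 0 0.42" --pt "0.9 -120 -310 100 0 0 0.43" --pt "0.9 -134 -345 100 0 0 0.43"

```text
clock: 8.2
position: [0.4167, -0.1866, 0.1363]
ee_rot: [0.95, 0.313, -0.0, 0.0]
ft_force: [1.2, 0.8, -2.2]
grip_width: 0.203
grasp_force: 98.9
```

Request:
step_arm --pt "0.9 0 0 0 0 0 0" --pt "0.9 0 0 0 0 0 0"

```text
clock: 8.4
position: [0.4176, -0.1849, 0.1362]
ee_rot: [0.95, 0.312, -0.0, -0.0]
ft_force: [0.4, 1.4, -3.6]
grip_width: 0.201
grasp_force: 99.0
```

Run:
```python
exec(open("st.py").read())
import cv2,pickle
d={n:manip.camera(n) for n in("top","scene")};pickle.dump(d,open("c1.pkl","wb"))
p=[d["top"]["image"][210:330,260:400],d["scene"]["image"][130:250,190:330]]
cv2.imwrite("pics/g2.png",np.hstack([cv2.resize(i,(399,342),interpolation=cv2.INTER_CUBIC) for i in p]))
```

```text
[ 0.4176493  -0.18493534  0.13618951] [ 0.56744853  0.05836536 -0.25679117  1.99462599  0.01672839  1.0910205
 -0.63264892] T [-0.09727202  0.14603255 -0.01978928] F [ 0.4486503   1.40727873 -3.56988409] xyaw 36.371388729849635 0.20133765314073418 98.95784139633179
```

View pics/g2.png

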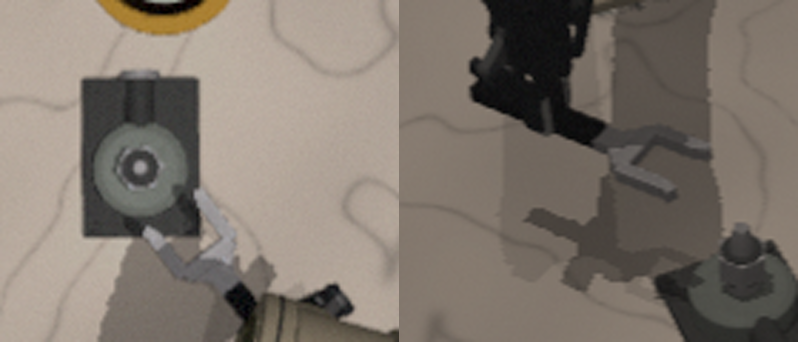

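The top crop has the prong tips at about (197,192) and (150,230). The scene crop has them at (672,193) and (709,150). I'll triangulate.

Run:
```python
from h import *
d=pickle.load(open("c1.pkl","rb"));t,s=d["top"],d["scene"]
P=lambda c:c["K"]@np.hstack([cv2.Rodrigues(c["rvec"])[0],np.reshape(c["tvec"],(3,1))])
a=np.array([[329.1,277.4],[312.6,290.7]]).T;b=np.array([[285.8,197.7],[298.8,182.6]]).T
X=cv2.triangulatePoints(P(t),P(s),a,b);X=(X[:3]/X[3]).T;print(X*1e3)
m=X.mean(0);e=X[0]-X[1];yaw=np.arctan2(e[0],-e[1]);print(m,np.linalg.norm(e),"yaw",np.rad2deg(yaw))
# segment bright head from the top image, at plane z=.146
z=.140
im=t["image"];g=cv2.cvtColor(im,cv2.COLOR_BGR2GRAY);hsv=cv2.cvtColor(im,cv2.COLOR_BGR2HSV)
for i in range(2):
    print("tip at plane",ray(t,*a[:,i],z)*1e3)
u=np.array([np.cos(np.deg2rad(36.4)),np.sin(np.deg2rad(36.4))])
print("expected tip mid",np.array([417.6,-184.9])+129.5*u)
```

```text
[[ 535.96763033 -127.80954736  137.26716041]
 [ 506.29111847  -86.19207361  140.67423566]]
[ 0.52112937 -0.10700081  0.1389707 ] 0.0512280942357897 yaw 35.4918383392229
tip at plane [ 535.50039295 -128.92806071  140.        ]
tip at plane [505.17832189 -88.88145124 140.        ]
expected tip mid [ 521.83374676 -108.05225418]
```

Request:
step_arm --pt "0.9 0 0 -40 0 0 0" --pt "0.9 0 0 -70 0 0 0" --pt "0.9 0 0 -73 0 0 0" --pt "0.9 0 0 -73 0 0 0" --pt "0.9 12 8.5 -73 0 0 0" --pt "0.9 24 17 -73 0 0 0" --pt "0.9 32 22.6 -73 0 0 0" --pt "0.9 32 22.6 -73 0 0 0"

```text
clock: 9.3
position: [0.4521, -0.161, 0.065]
ee_rot: [0.949, 0.314, 0.001, 0.001]
ft_force: [-0.0, 0.5, -2.2]
grip_width: 0.209
grasp_force: 98.9
```

```bash
python3 st.py
```

```text
[ 0.45206022 -0.16097634  0.06498703] [ 0.50653919  0.20079167 -0.28064222  2.00800045  0.06823315  0.93898263
 -0.74079448] T [-0.15194992  0.11406043 -0.03026039] F [-0.04876602  0.49956009 -2.23565483] xyaw 36.60896767144024 0.20886504581940704 98.93348693847656
```

Request:
step_arm --pt "0.9 5 3.7 -2 0 0 0" --pt "0.9 10 7.4 -2 0 0 0" --pt "0.9 15 11 -2 0 0 0" --pt "0.9 20 15 -2 0 0 0" --pt "0.9 20 15 -2 0 0 0"

```text
clock: 9.8
position: [0.471, -0.1461, 0.0617]
ee_rot: [0.95, 0.314, 0.0, -0.0]
ft_force: [0.4, -0.5, -2.8]
grip_width: 0.203
grasp_force: 98.9
```

```bash
python3 st.py
```

```text
[ 0.47102033 -0.14613462  0.06168411] [ 0.47365756  0.23467254 -0.2911573   1.97587894  0.08223796  0.94159178
 -0.79136705] T [-0.06637556  0.1012683  -0.05560955] F [ 0.41260471 -0.45290241 -2.81740454] xyaw 36.54345898299721 0.20272522550094998 98.93133044242859
```

Fully seated with no contact force. Now I'll swing clockwise about the nut axis.

Request:
step_arm --pt "0.9 -7.1 11 0 0 0 -0.12" --pt "0.9 -12.8 22.7 0 0 0 -0.24" --pt "0.9 -17.1 35.1 0 0 0 -0.36" --pt "0.9 -19.9 47.9 0 0 0 -0.48"

```text
clock: 10.2
position: [0.4508, -0.0994, 0.062]
ee_rot: [0.997, 0.076, 0.001, 0.001]
ft_force: [4.3, -3.5, -4.0]
grip_width: 0.202
grasp_force: 99.0
```

```bash
python3 st.py
```

```text
[ 0.45083408 -0.09943996  0.06199183] [ 0.37688877  0.16814594 -0.27647343  2.05392296  0.05892854  0.92453188
 -1.34954759] T [-0.75198222 -0.63902667  0.83567151] F [ 4.28810865 -3.49258782 -3.99454746] xyaw 8.74002159312913 0.20186257950800798 99.01044130325317
```

Request:
step_arm --pt "0.9 -1.2 13 0 0 0 -0.12" --pt "0.9 -0.9 26.1 0 0 0 -0.24" --pt "0.9 -0.1 32.7 0 0 0 -0.3"

```text
clock: 10.5
position: [0.4506, -0.0664, 0.0619]
ee_rot: [0.997, -0.073, 0.001, 0.001]
ft_force: [1.9, -5.9, -2.3]
grip_width: 0.204
grasp_force: 99.0
```

```bash
python3 st.py
```

```text
[ 0.45062137 -0.06636455  0.0618932 ] [ 0.30785676  0.15628399 -0.27853793  2.06797125  0.05564058  0.92273332
 -1.71810952] T [-1.12600923 -0.1476442   0.66004638] F [ 1.91591908 -5.92706769 -2.29558577] xyaw -8.382572128434573 0.20416549275982504 99.03342962265015
```

Request:
step_arm --pt "0.9 1 6.4 0 0 0 -0.06" --pt "0.9 1 6.4 0 0 0 -0.06"

```text
clock: 10.7
position: [0.4517, -0.0601, 0.0618]
ee_rot: [0.995, -0.101, 0.001, 0.001]
ft_force: [3.2, -3.1, -2.5]
grip_width: 0.207
grasp_force: 98.9
```

```bash
python3 st.py
```

```text
[ 0.45166287 -0.06009443  0.06182185] [ 0.29453349  0.15696717 -0.27889777  2.06738103  0.05539756  0.92292859
 -1.7881938 ] T [-0.70248072 -0.28380521  0.4713342 ] F [ 3.15273375 -3.05769614 -2.52039599] xyaw -11.624236597582998 0.20662712684032233 98.94814252853394
```

Request:
step_arm --pt "0.9 1.7 6.3 0 0 0 -0.06" --pt "0.9 1.7 6.3 0 0 0 -0.06"

```text
clock: 10.9
position: [0.4531, -0.0539, 0.0617]
ee_rot: [0.991, -0.131, 0.0, 0.0]
ft_force: [2.5, -3.7, -3.1]
grip_width: 0.202
grasp_force: 99.0
```

```bash
python3 st.py
```

```text
[ 0.45314626 -0.0538705   0.06172185] [ 0.28109397  0.15898677 -0.27916235  2.0653211   0.05554688  0.92359652
 -1.86097911] T [-0.79490749 -0.24245205  0.53830731] F [ 2.48761707 -3.73275069 -3.14764073] xyaw -15.009518265482656 0.2019857977598361 99.02956008911133
```

Run:
```python
from workcell import manip
import cv2,pickle,numpy as np
d={n:manip.camera(n) for n in("top","scene")};pickle.dump(d,open("c2.pkl","wb"))
p=[d["top"]["image"][228:308,270:350],d["scene"]["image"][180:260,260:340]]
cv2.imwrite("pics/g3.png",np.hstack([cv2.resize(np.clip(i*1.4,0,255).astype(np.uint8),(400,400),interpolation=cv2.INTER_CUBIC) for i in p]))
```

```text
(no output)
```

View pics/g3.png

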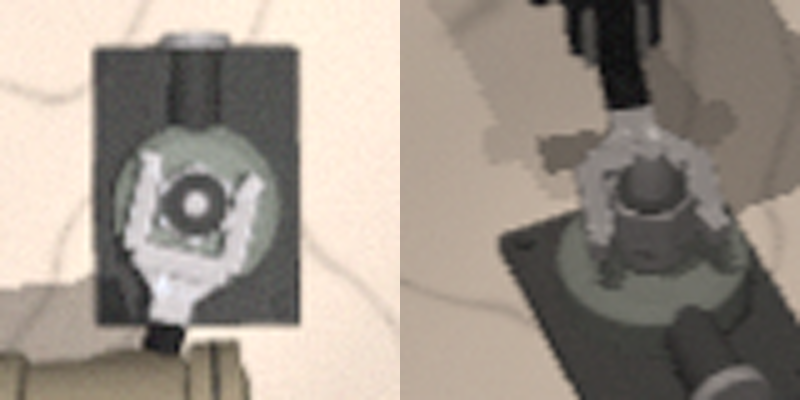

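The spanner is properly on the nut, with its prongs either side at (150,190) and (245,215). I'll continue to the stop.

Request:
step_arm --pt "0.9 2 6.2 0 0 0 -0.06" --pt "0.9 4.2 12.3 0 0 0 -0.12" --pt "0.9 4.2 12.3 0 0 0 -0.12"

```text
clock: 11.3
position: [0.4577, -0.0422, 0.0618]
ee_rot: [0.982, -0.19, 0.001, 0.001]
ft_force: [4.2, -7.4, -5.4]
grip_width: 0.202
grasp_force: 99.2
```

```bash
python3 st.py
```

```text
[ 0.45773579 -0.04217861  0.06182541] [ 0.25304175  0.16501373 -0.27814134  2.05805211  0.05847927  0.92433637
 -2.00981459] T [-1.2811161  -0.64346143  0.89271746] F [ 4.15350675 -7.39983408 -5.35964103] xyaw -21.905007175898042 0.20196063197864325 99.20050978660583
```

Request:
step_arm --pt "0.9 2.4 6 0 0 0 -0.06" --pt "0.9 2.4 6 0 0 0 -0.06"

```text
clock: 11.5
position: [0.4602, -0.0363, 0.0618]
ee_rot: [0.976, -0.219, 0.001, 0.001]
ft_force: [3.7, -5.8, -4.0]
grip_width: 0.203
grasp_force: 99.2
```

Run:
```python
exec(open("st.py").read())
r=o["position"]-[.559,-.0815,.067];print("Mz",np.cross(r,o["ft_force"])[2]+o["torque"][2])
```

```text
[ 0.46022698 -0.03625959  0.06184683] [ 0.23907446  0.16889185 -0.27736344  2.05346189  0.05950754  0.9250481
 -2.08349067] T [-1.0299254  -0.73023161  1.01088689] F [ 3.6796591  -5.75280017 -3.96373703] xyaw -25.346661632699384 0.20273874809662298 99.17731404304504
Mz 1.4126390594962457
```

Run:
```python
from workcell import manip
import cv2,pickle,numpy as np
d={n:manip.camera(n) for n in("top","scene")};old=pickle.load(open("c2.pkl","rb"));pickle.dump(d,open("c3.pkl","wb"))
p=[x["top"]["image"][246:296,286:336] for x in(old,d)]
cv2.imwrite("pics/g4.png",np.hstack([cv2.resize(np.clip((i-20.)*1.5,0,255).astype(np.uint8),(400,400),interpolation=cv2.INTER_LANCZOS4) for i in p]))
```

```text
(no output)
```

View pics/g4.png

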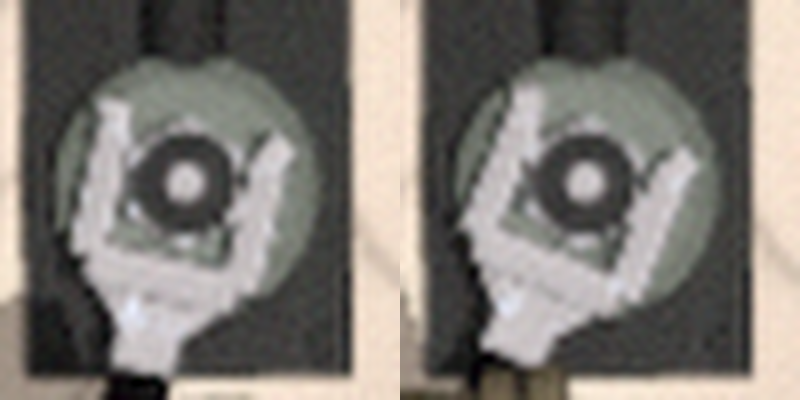

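Run:
```python
from h import *
c=np.array([.5588,-.081])
th=np.deg2rad(np.arange(0,360,10));np.set_printoptions(linewidth=220,precision=0,suppress=True)
print(np.rad2deg(th))
for f in("c0","c1","c2","c3"):
  t=pickle.load(open(f+".pkl","rb"))["top"];g=cv2.cvtColor(t["image"],cv2.COLOR_BGR2GRAY).astype(np.float32)
  for r0,r1 in((.0145,.0165),(.0165,.0185),(.0185,.0205)):
    rr=np.arange(r0,r1,.0005)
    P=np.array([[[c[0]+r*np.cos(a),c[1]+r*np.sin(a),.079] for r in rr] for a in th])
    uv=proj(t,P).reshape(len(th),len(rr),2).astype(np.float32)
    I=cv2.remap(g,uv[...,0],uv[...,1],cv2.INTER_LINEAR).mean(1)
    print(f,r0,I,"6-fold",np.rad2deg(np.angle((I*np.exp(6j*th)).mean()))/6%60,abs((I*np.exp(6j*th)).mean())*2)
```

```text
[  0.  10.  20.  30.  40.  50.  60.  70.  80.  90. 100. 110. 120. 130. 140. 150. 160. 170. 180. 190. 200. 210. 220. 230. 240. 250. 260. 270. 280. 290. 300. 310. 320. 330. 340. 350.]
c0 0.0145 [70. 67. 66. 71. 70. 71. 71. 70. 68. 70. 72. 68. 75. 80. 85. 84. 81. 83. 86. 82. 82. 98. 75. 91. 90. 92. 96. 86. 87. 90. 82. 84. 76. 80. 73. 77.] 6-fold 15.652567156853975 0.5355150440257871
c0 0.0165 [ 93.  90.  90. 102. 103.  96.  93.  87.  88. 104.  99.  82.  94.  98. 106. 114. 109. 105. 106. 105. 112. 124. 110. 113. 108. 105. 109. 121. 127. 118. 109. 111. 104. 110. 118. 109.] 6-fold 36.13315811822538 6.886987566485534
c0 0.0185 [108. 108. 107. 117. 120. 106.  98.  92. 101. 130. 116.  90.  87.  97.  99. 124. 119. 113. 114. 116. 116. 129. 116. 116. 111. 107. 110. 125. 134. 119. 113. 114. 114. 125. 131. 121.] 6-fold 35.41640448828514 10.476226735755073
c1 0.0145 [79. 71. 70. 76. 71. 72. 72. 70. 72. 73. 70. 70. 78. 80. 90. 93. 84. 90. 90. 85. 83. 99. 81. 90. 86. 92. 99. 91. 92. 93. 85. 85. 74. 86. 73. 80.] 6-fold 29.303548667366982 1.0078196793193663
c1 0.0165 [102.  93.  93. 105. 106.  97.  94.
[... 1142 characters left out ...]
45 [ 79.  74.  71.  73.  71.  75.  76.  70.  67.  67.  70.  77.  80.  81.  78.  75.  84.  99. 101.  84.  77.  84.  68.  95.  98. 101. 100.  83.  84.  94.  90.  87.  76.  78.  70.  77.] 6-fold 0.07938737761955904 6.331375201870814
c3 0.0165 [113. 107.  95.  94.  96. 107. 108.  89.  77.  79.  86. 107. 111. 104.  99.  93. 109. 129. 125. 103.  89.  87.  86. 124. 135. 133. 112.  84.  93. 121. 126. 118. 102. 101. 103. 116.] 6-fold 58.55156482941938 16.03181107883563
c3 0.0185 [129. 112.  99.  99. 108. 138. 143. 106.  97.  90.  90. 122. 119. 110. 104.  98. 116. 132. 122. 103.  82.  83. 107. 140. 147. 149. 131. 112.  96. 117. 126. 122. 115. 114. 118. 132.] 6-fold 57.64425884405296 17.050685197776165
```

Polar analysis shows the nut corner went from 36.5° to about -1.5°, roughly 0.67 rad, and it no longer moves under load, so the nut is at its stop. I'll ease the spanner back into its play before withdrawing it.

Request:
step_arm --pt "0.9 -3 -7.6 0 0 0 0.075" --pt "0.9 -5.7 -15.1 0 0 0 0.15" --pt "0.9 -7.6 -23 0 0 0 0.225" --pt "0.9 -9.3 -31 0 0 0 0.3" --pt "0.9 -9.3 -31 0 0 0 0.3"

```text
clock: 12.1
position: [0.4512, -0.067, 0.0621]
ee_rot: [0.998, -0.07, 0.001, -0.0]
ft_force: [5.9, 0.9, -4.9]
grip_width: 0.205
grasp_force: 98.9
```

```bash
cat > st2.py <<'E'
exec(open("st.py").read())
r=o["position"]-[.559,-.0815,.067];print("Mz",np.cross(r,o["ft_force"])[2]+o["torque"][2])
from h import *
t=manip.camera("top");pickle.dump({"top":t},open("c4.pkl","wb"));g=cv2.cvtColor(t["image"],cv2.COLOR_BGR2GRAY).astype(np.float32)
th=np.deg2rad(np.arange(0,360,10))
for r0,r1 in((.0165,.0185),(.0185,.0205)):
    rr=np.arange(r0,r1,.0005)
    P=np.array([[[.5588+r*np.cos(a),-.081+r*np.sin(a),.079] for r in rr] for a in th])
    uv=proj(t,P).reshape(len(th),len(rr),2).astype(np.float32)
    I=cv2.remap(g,uv[...,0],uv[...,1],cv2.INTER_LINEAR).mean(1);F=(I*np.exp(6j*th)).mean()
    print(r0,"6-fold",(np.rad2deg(np.angle(F))/6+20)%60-20,abs(F)*2)
E
python3 st2.py
```

```text
[ 0.45123645 -0.06695006  0.06205886] [ 0.31136722  0.15671084 -0.2791279   2.0670785   0.05299687  0.92177933
 -1.70737652] T [ 0.14272314 -0.98459748  0.28444634] F [ 5.93830817  0.88685928 -4.88968355] xyaw -8.028936035689751 0.20501214729374087 98.92054080963135
Mz 0.10247323080616538
0.0165 6-fold 11.079947494121981 15.592526053646809
0.0185 6-fold 13.576336995981734 16.178483729719627
```

Request:
step_arm --pt "0.9 0 0 20 0 0 0" --pt "0.9 0 0 50 0 0 0" --pt "0.9 0 0 62 0 0 0" --pt "0.9 -15 -45 62 0 0 0" --pt "0.9 -30 -90 62 0 0 0" --pt "0.9 -30 -90 62 0 0 0"

```text
clock: 12.75
position: [0.4174, -0.1605, 0.123]
ee_rot: [0.997, -0.074, -0.001, 0.0]
ft_force: [-0.1, -0.5, -3.2]
grip_width: 0.192
grasp_force: 125.5
```

```bash
python3 st2.py
python3 - <<'E'
from h import *
i=pickle.load(open("c4.pkl","rb"))["top"]["image"]
a=cv2.resize(np.clip((i[255:283,296:324]-20.)*1.5,0,255).astype(np.uint8),(392,392),interpolation=cv2.INTER_LANCZOS4)
b=cv2.resize(i[200:340,260:400],(392,392),interpolation=cv2.INTER_CUBIC)
cv2.imwrite("pics/g5.png",np.hstack([a,b]))
E
```

```text
[ 0.41743185 -0.16046434  0.12301516] [ 0.43982157  0.04987424 -0.17939598  2.03334418  0.01125747  1.06126583
 -1.46298507] T [ 0.0252162   0.21976926 -0.01470293] F [-0.06830926 -0.54964368 -3.16515777] xyaw -8.440935299494408 0.19226219119609958 125.53630331531167
Mz 0.05771511914553734
0.0165 6-fold 2.5361108945600463 14.616215023492654
0.0185 6-fold 1.581029543971404 12.180342223901922
```

View pics/g5.png

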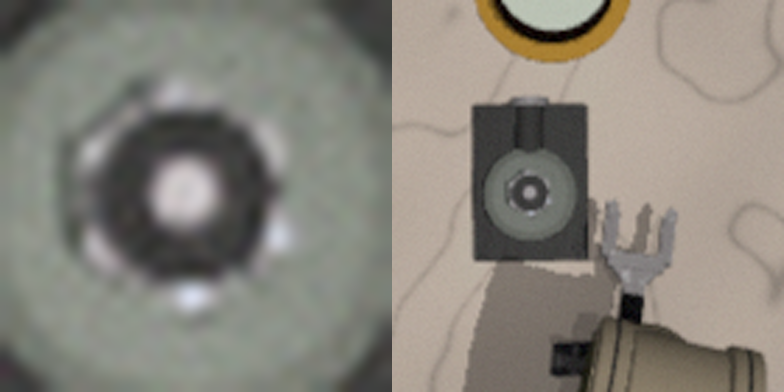

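The view shows the nut clear of the spanner, with its corner at about 2–3°. That is a few degrees short of the expected stop at -3.5°, so easing the wedged jaw back probably dragged the nut a little. I'll re-seat from the next corner (spanner yaw about 61°), tighten again, and lift straight off this time.

Request:
step_arm --pt "0.9 56 -74 15 0 0 1.17" --pt "0.9 56 -74 15 0 0 1.17" --pt "0.9 56 -74 15 0 0 1.17" --pt "0.9 56 -74 15 0 0 1.17" --pt "0.9 56 -74 15 0 0 1.17" --pt "0.9 56 -74 15 0 0 1.17" --pt "0.9 56 -74 15 0 0 1.17" --pt "0.9 56 -74 15 0 0 1.17" --pt "0.9 56 -74 15 0 0 1.17" --pt "0.9 56 -74 15 0 0 1.17" --grip_force 120

```text
clock: 13.8
position: [0.4761, -0.2297, 0.1382]
ee_rot: [0.872, 0.49, -0.0, -0.0]
ft_force: [0.2, -0.2, -3.4]
grip_width: 0.193
grasp_force: 125.5
```

```bash
cat > head.py <<'E'
from h import *
from workcell import manip
o=manip.get_obs();q=o["ee_rot"];p=o["position"]*1e3;ty=2*np.arctan2(q[1],q[0])
t=manip.camera("top");pickle.dump({"top":t},open("c5.pkl","wb"))
z=o["position"][2]+.010
i0=pickle.load(open("c0.pkl","rb"))["top"]["image"].astype(int);im=t["image"].astype(int)
m=((abs(im-i0).max(2)>14)&(im[...,2]-im[...,0]<9)&(im.max(2)>95)).astype(np.uint8)
# keep to a box about the expected head, in the spanner frame of the tool
R=np.array([[np.cos(ty),np.sin(ty)],[-np.sin(ty),np.cos(ty)]])
pt=[]
for v,u in zip(*np.nonzero(m)):
    w=R@(ray(t,u,v,z)[:2]*1e3-p[:2])
    if 48<w[0]<145 and abs(w[1])<50: pt.append(w)
pt=np.array(pt);print("tool",p,"yaw",np.rad2deg(ty),"n",len(pt))
for a in range(50,145,8):
    b=pt[(pt[:,0]>=a)&(pt[:,0]<a+8)]
    if len(b): print(a+4,"y %.1f..%.1f n %d inner %.1f %.1f"%(b[:,1].min(),b[:,1].max(),len(b),max(b[b[:,1]<0,1],default=0),min(b[b[:,1]>0,1],default=0)))
E
python3 head.py
```

```text
tool [ 476.07305481 -229.71919278  138.21691535] yaw 58.6761574454123 n 110
62 y -8.6..-8.3 n 2 inner -8.3 0.0
70 y -10.1..10.0 n 14 inner -4.8 4.5
78 y -8.6..14.7 n 5 inner -6.6 6.0
86 y -29.1..7.7 n 6 inner -15.3 7.7
94 y -28.8..-24.4 n 6 inner -24.4 0.0
102 y -28.5..19.1 n 8 inner -25.0 19.1
110 y -29.1..-24.7 n 7 inner -24.7 0.0
118 y -28.5..29.7 n 26 inner -18.8 19.2
126 y -29.1..29.1 n 31 inner -19.7 18.3
134 y -25.5..27.1 n 5 inner -23.5 21.8
```

Request:
step_arm --pt "0.9 -2.5 -3 -40 0 0 0.03" --pt "0.9 -2.5 -3 -70 0 0 0.03" --pt "0.9 -2.5 -3 -75 0 0 0.03" --pt "0.9 -2.5 -3 -75 0 0 0.03" --pt "0.9 4 8 -75 0 0 0.03" --pt "0.9 9 17 -75 0 0 0.03" --pt "0.9 14.5 27 -75 0 0 0.03" --pt "0.9 14.5 27 -75 0 0 0.03"

```text
clock: 14.65
position: [0.4898, -0.2133, 0.0679]
ee_rot: [0.866, 0.5, -0.003, 0.006]
ft_force: [-13.9, -30.8, 15.5]
grip_width: 0.187
grasp_force: 115.4
```

```bash
python3 st2.py
```

```text
[ 0.48977441 -0.213348    0.06785331] [ 0.52286491  0.29804895 -0.23382737  1.87654374  0.09675462  0.97164855
 -0.2786629 ] T [-6.47075637  3.26184362 -0.46013694] F [-13.92303796 -30.80572355  15.47694263] xyaw 60.01339606338369 0.18716042702074964 115.4332054965198
Mz -0.16331718001351214
0.0165 6-fold 2.094139565348293 15.126917694788284
0.0185 6-fold 1.5550858726994257 12.86301162546843
```

The tips touched because the position wasn't settled, leaving it about 6 mm off laterally. I'll back off, settle and correct.

Request:
step_arm --pt "0.9 -8 -14 0 0 0 0" --pt "0.9 -14 -24 0 0 0 0" --pt "0.9 -14 -24 0 0 0 0" --pt "0.9 -14 -24 0 0 0 0" --pt "0.9 -14 -24 0 0 0 0"

```text
clock: 15.2
position: [0.4777, -0.227, 0.0643]
ee_rot: [0.864, 0.504, 0.001, 0.001]
ft_force: [0.3, -4.1, 3.8]
grip_width: 0.193
grasp_force: 116.9
```

```bash
python3 head.py; python3 st2.py
```

```text
tool [ 477.65609262 -227.01440747   64.31994112] yaw 60.57420085181357 n 23
54 y -2.1..11.4 n 3 inner -2.1 0.2
62 y -4.3..-4.3 n 1 inner -4.3 0.0
78 y -24.1..24.2 n 8 inner -11.7 16.4
86 y -23.9..34.6 n 3 inner -23.9 24.5
94 y -23.8..24.6 n 3 inner -12.4 24.6
102 y 36.1..36.1 n 1 inner 0.0 36.1
118 y -23.3..32.0 n 4 inner -22.1 30.8
[ 0.47763329 -0.22696518  0.06419855] [ 0.5586932   0.29522582 -0.22895731  1.88891716  0.08043701  0.96466534
 -0.2198274 ] T [-0.42919927 -0.11772132 -0.09715302] F [ 0.54622831 -3.17706794  2.66079869] xyaw 60.586604291856034 0.18943641863506916 116.87165129805862
Mz 0.24081174672068556
0.0165 6-fold 2.3445253541665956 14.531046644151653
0.0185 6-fold 1.4844808051145257 12.32064750343153
```

Request:
step_arm --pt "0.9 -5 -9 5 0 0 0" --pt "0.9 -10 -17 30 0 0 0" --pt "0.9 -10 -17 70 0 0 0" --pt "0.9 -10 -17 74 0 0 0" --pt "0.9 -10 -17 74 0 0 0" --pt "0.9 -10 -17 74 0 0 0" --pt "0.9 -10 -17 74 0 0 0"

```text
clock: 16.0
position: [0.4657, -0.2437, 0.136]
ee_rot: [0.864, 0.504, -0.001, -0.001]
ft_force: [0.1, 0.3, -2.9]
grip_width: 0.19
grasp_force: 116.6
```

```bash
python3 st.py; python3 head.py
python3 - <<'E'
from h import *
from workcell import manip
s=manip.camera("scene");t=pickle.load(open("c5.pkl","rb"))["top"];pickle.dump({"scene":s,"top":t},open("c6.pkl","wb"))
i0=pickle.load(open("c0.pkl","rb"))["scene"]["image"].astype(int);im=s["image"].astype(int)
m=((abs(im-i0).max(2)>14)&(im[...,2]-im[...,0]<9)&(im.max(2)>85)).astype(np.uint8)
o=manip.get_obs();q=o["ee_rot"];p=o["position"];ty=2*np.arctan2(q[1],q[0]);u=np.array([np.cos(ty),np.sin(ty),0]);n=np.array([-u[1],u[0],0])
def rep(dz):
  return proj(s,[p+u*.1295+n*e*.026+[0,0,dz] for e in(1,-1)])
print("pred tips centre scene (underside-2 -> +4)",rep(.004).round(1).tolist())
k=proj(s,p+u*.095)[0].astype(int);mm=np.zeros_like(m);mm[k[1]-45:k[1]+45,k[0]-45:k[0]+45]=m[k[1]-45:k[1]+45,k[0]-45:k[0]+45]
nn,l,st,ce=cv2.connectedComponentsWithStats(mm)
for i in range(1,nn):
  if st[i,4]>15:
    ys,xs=np.nonzero(l==i);print(st[i],"lowest",xs[ys.argmax()],ys.max(),"right",xs.max(),ys[xs.argmax()],"left",xs.min(),ys[xs.argmin()],"top",xs[ys.argmin()],ys.min())
E
```

```text
[ 0.4657183  -0.24373677  0.13596536] [ 0.5950691   0.20537856 -0.22225555  1.83012931  0.04977735  1.11437192
 -0.15832069] T [-0.10718285  0.05940457  0.02084517] F [ 0.12274777  0.31572619 -2.91604759] xyaw 60.574328971797414 0.18967466490232204 116.64390178397298
tool [ 465.71830299 -243.73677286  135.96535719] yaw 60.574328971797414 n 12
54 y 10.9..10.9 n 1 inner 0.0 10.9
62 y -4.7..10.0 n 3 inner -2.6 10.0
78 y 24.0..24.0 n 1 inner 0.0 24.0
102 y -22.7..-22.7 n 1 inner -22.7 0.0
110 y -22.4..36.5 n 2 inner -22.4 36.5
118 y -17.0..34.5 n 4 inner -17.0 29.2
pred tips centre scene (underside-2 -> +4) [[284.2, 187.1], [281.1, 203.7]]
```

```bash
cat > seg.py <<'E'
from h import *
import sys
def seg(im,i0,p,u,c,half=45):
    im=im.astype(int);i0=i0.astype(int);mx=im.max(2)
    m=((abs(im-i0).max(2)>12)&((im[...,2]-im[...,0])<.1*mx)&(mx>62)).astype(np.uint8)
    k=proj(c,p+u*.095)[0].astype(int);w=np.zeros_like(m);s=np.s_[max(0,k[1]-half):k[1]+half,max(0,k[0]-half):k[0]+half];w[s]=m[s];return w,k,s
if __name__=="__main__":
    from workcell import manip
    o=manip.get_obs();q=o["ee_rot"];p=o["position"];ty=2*np.arctan2(q[1],q[0]);u=np.array([np.cos(ty),np.sin(ty),0])
    d=pickle.load(open("c6.pkl","rb"));b=pickle.load(open("c0.pkl","rb"))
    for n in("top","scene"):
        w,k,s=seg(d[n]["image"],b[n]["image"],p,u,d[n]);print(n,"origin",s[1].start,s[0].start)
        g=d[n]["image"].max(2)[s];ww=w[s]
        for r in range(10,84,2):
            print("".join("%s"%(" .:-=+*#%@"[min(9,g[r,x]//16)] if ww[r,x] else " ") for x in range(10,84)))
E
python3 seg.py
```

```text
top origin 297 241
                                                                          
                                                                          
                                                                          
                                                                          
                                                                          
%@%  #                                                                    
        #                                                                 
        %                                                                 
         ##                                                               
                                                                          
        @@                                                                
                                                                          
 #@%###                         *+*                                       
# #                            +++++++*                                   
                               
[... 3789 characters left out ...]
                         
                                 ==========                               
                             =         -=====                             
                                   -    - -=                          -== 
                                         =                               =
                                                                          
                                                                          
                                                                          
                                                                          
                                                                         =
```

Run:
```python
from h import *
d=pickle.load(open("c6.pkl","rb"));t,s=d["top"],d["scene"]
P=lambda c:c["K"]@np.hstack([cv2.Rodrigues(c["rvec"])[0],np.reshape(c["tvec"],(3,1))])
a=np.array([[329.,296],[338,276]]).T;b=np.array([[278.,201],[275,218]]).T
X=cv2.triangulatePoints(P(t),P(s),a,b);X=(X[:3]/X[3]).T*1e3;print(X)
T=np.array([465.7,-243.7,136]);r=X.mean(0)-T;th=np.deg2rad(60.57)
print(r,"along",r[0]*np.cos(th)+r[1]*np.sin(th),"lat",-r[0]*np.sin(th)+r[1]*np.cos(th))
e=X[0]-X[1];print("roll/yaw",e,np.rad2deg(np.arctan2(-e[0],e[1])))
```

```text
[[ 489.45255154 -129.28775153   87.6671467 ]
 [ 537.90681408 -154.36019384   88.36771825]]
[ 47.97968281 101.87602731 -47.98256752] along 112.30489386769388 lat 8.269565727877648
roll/yaw [-48.45426254  25.07244231  -0.70057155] 62.64089618954502
```

The collision pitched the spanner nose-down by about 23° in the grip. It needs a regrasp, so I'll carry it high back to its mat spot.

Request:
step_arm --pt "0.9 0 0 45 0 0 0" --pt "0.9 0 0 65 0 0 0" --pt "0.9 10 45 65 0 0 -0.1" --pt "0.9 20 92 65 0 0 -0.2" --pt "0.9 30 140 65 0 0 -0.3" --pt "0.9 40 187 65 0 0 -0.4" --pt "0.9 50 234 65 0 0 -0.5" --pt "0.9 60 282 65 0 0 -0.6" --pt "0.9 70 330 65 0 0 -0.7" --pt "0.9 80 377 65 0 0 -0.8"

```text
clock: 17.1
position: [0.5465, 0.1347, 0.202]
ee_rot: [0.992, 0.126, -0.0, 0.0]
ft_force: [1.0, 0.1, -2.6]
grip_width: 0.187
grasp_force: 117.6
```

Request:
step_arm --pt "0.9 7 28 0 0 0 -0.05" --pt "0.9 7 28 -50 0 0 -0.05" --pt "0.9 7 28 -90 0 0 -0.05" --pt "0.9 7 28 -110 0 0 -0.05" --pt "0.9 7 28 -110 0 0 -0.05" --pt "0.9 7 28 -110 0 0 -0.05"

```text
clock: 17.7
position: [0.5538, 0.1609, 0.0929]
ee_rot: [0.995, 0.103, -0.0, -0.0]
ft_force: [-0.1, -0.2, -2.3]
grip_width: 0.184
grasp_force: 117.5
```

```bash
python3 st.py
```

```text
[0.55375798 0.16089414 0.09289766] [ 0.01522761  0.38268114 -0.45467133  1.73025884  0.18744286  1.07215355
 -1.86498424] T [-0.04697432  0.03472385 -0.0355647 ] F [-0.06722801 -0.20126673 -2.31403658] xyaw 11.851000064814905 0.18360654354963685 117.46007750742137
```

Request:
step_arm --pt "0.9 0 0 -30 0 0 0" --pt "0.9 0 0 -45 0 0 0" --pt "0.9 0 0 -55 0 0 0" --pt "0.9 0 0 -65 0 0 0" --pt "0.9 0 0 -72 0 0 0" --grip_force 40

```text
clock: 18.2
position: [0.5545, 0.1612, 0.0213]
ee_rot: [0.995, 0.103, 0.001, -0.0]
ft_force: [-5.7, 0.3, 7.0]
grip_width: 0.192
grasp_force: 122.5
```

```bash
python3 st.py
```

```text
[0.5544558  0.16124355 0.02128421] [-0.00652308  0.47361915 -0.4322213   1.77854803  0.23906832  0.93938334
 -1.90232319] T [0.28951657 0.32516969 0.20479841] F [-5.71065756  0.27704104  6.98155552] xyaw 11.864720624495561 0.19230895587975458 122.47987653594464
```

Request:
step_arm --pt "0.9 0 0 -6 0 0 0" --pt "0.9 0 0 -11 0 0 0" --pt "0.9 0 0 -15 0 0 0" --pt "0.9 0 0 -15 0 0 0" --pt "0.3 0 0 -15 0 0 0" --pt "0.3 0 0 -15 0 0 0" --pt "0.3 0 0 -15 0 0 0" --pt "0.3 0 0 50 0 0 0" --pt "0.3 -60 60 130 0 0 0" --pt "0.3 -120 60 130 0 0 0"

```text
clock: 19.2
position: [0.4909, 0.201, 0.1197]
ee_rot: [0.995, 0.102, 0.002, -0.001]
ft_force: [-0.3, 1.4, 0.9]
grip_width: 0.699
grasp_force: 0.0
```

```bash
python3 st.py
cat > mat.py <<'E'
from h import *
from workcell import manip
t=manip.camera("top");im=t["image"];g=cv2.cvtColor(im,cv2.COLOR_BGR2GRAY);hsv=cv2.cvtColor(im,cv2.COLOR_BGR2HSV)
x0,y0,x1,y1=155,215,245,315
for r in range(y0,y1,2):
    print("".join("#" if g[r,x]<45 else ("o" if hsv[r,x,1]<60 and g[r,x]>60 else ".") for x in range(x0,x1)))
m=np.zeros_like(g);k=np.s_[222:285,190:240];m[k]=((hsv[...,1]<60)&(g>70))[k]
cn=axis(m)[:,0,:];w=np.float32([ray(t,u,v,.012)[:2] for u,v in cn])*1e3;print(cv2.minAreaRect(w))
pickle.dump({"top":t},open("c7.pkl","wb"))
E
python3 mat.py
```

```text
[0.49092454 0.20103464 0.11974328] [-0.02564643  0.25881152 -0.50720349  1.82698755  0.14040063  1.08729223
 -1.94949068] T [0.03011441 0.00016751 0.0477654 ] F [-0.27190194  1.41155054  0.88751758] xyaw 11.746664434607165 0.6992225821566329 0.0
oooooooooooooooooooooooooooooooooooooooooooo...........................ooooooooooooooooooo
oooooooooooooooooooooooooooooooooooooo..................................oooooooooooooooooo
oooooooooooooooooooooooooooooooo.........................................ooooooooooooooooo
ooooooooooooooooooooooooo................................................ooooooooooooooooo
oooooooooooooooooo...........................................ooo..........oooooooooooooooo
oooooooooooo................................................ooooo.........oooooooooooooooo
ooooo......................................o................ooooo..........ooooooooooooooo
.........................................ooooo..............oooooo..........oooooooooooooo
..........................................ooooo..............ooooo..........oooooooooooooo
...................................
[... 3095 characters left out ...]
#############o.##.....................................
.o.o..############....o.....o.o.##############............................................
..o....############.........oo.##############.............................................
o..o.oo...#.########.........o.########...............................................oooo
......o.o....######.........oo.######...........................................oooooooooo
....oo...........#..........o.######......................................oooooooooooooooo
o.oo.....o..oo.ooo............#####................................ooooooooooooooooooooooo
((645.7744750976562, 182.2696533203125), (84.2287368774414, 63.42381286621094), 11.834284782409668)
```

The spanner lies flat again, about 5 mm further forward, and the small spanner is undisturbed. I'll regrasp nearer the head and deeper.

Request:
step_arm --pt "0.3 86 -33 -30 0 0 0" --pt "0.3 86 -33 -55 0 0 0" --pt "0.3 86 -33 -55 0 0 0" --pt "0.3 86 -33 -55 0 0 0" --pt "0.3 86 -33 -55 0 0 0" --grip_force 120

```text
clock: 19.75
position: [0.5746, 0.1677, 0.0625]
ee_rot: [0.995, 0.104, -0.0, -0.0]
ft_force: [0.5, 1.0, 0.4]
grip_width: 0.694
grasp_force: 0.0
```

```bash
python3 st.py
```

```text
[0.57462919 0.16773518 0.06248333] [-0.00470122  0.46165672 -0.4423174   1.69418079  0.2224701   1.0361472
 -1.88357848] T [-0.02738942 -0.03761413  0.02168878] F [0.4761326  0.97836298 0.43008845] xyaw 11.90512842776711 0.693971598324969 0.0
```

Request:
step_arm --pt "0.3 2 0 -40 0 0 0" --pt "0.3 2 0 -56 0 0 0" --pt "0.3 2 0 -57.5 0 0 0" --pt "0.3 2 0 -57.5 0 0 0" --pt "0.9 2 0 -57.5 0 0 0" --pt "0.9 2 0 -57.5 0 0 0" --pt "0.9 2 0 -57.5 0 0 0" --pt "0.9 2 0 -57.5 0 0 0"

```text
clock: 20.55
position: [0.578, 0.1669, 0.0063]
ee_rot: [0.995, 0.103, 0.001, 0.0]
ft_force: [-2.6, -0.5, 10.2]
grip_width: 0.199
grasp_force: 118.6
```

```bash
python3 st.py
```

```text
[0.57800301 0.1669085  0.00634535] [-0.0217984   0.5379909  -0.42044923  1.71955034  0.26291065  0.93846525
 -1.909997  ] T [-0.2297612   0.66388198 -0.09509041] F [-2.5782794  -0.45976087 10.19486808] xyaw 11.838374033239946 0.19910307573648886 118.59648942947388
```

Request:
step_arm --pt "0.9 0 0 40 0 0 0" --pt "0.9 0 0 85 0 0 0" --pt "0.9 0 0 133 0 0 0" --pt "0.9 -28 -40 133 0 0 -0.1" --pt "0.9 -56 -82 133 0 0 -0.224" --pt "0.9 -84 -123 133 0 0 -0.224" --pt "0.9 -112 -164 133 0 0 -0.224" --pt "0.9 -140 -205 133 0 0 -0.224" --pt "0.9 -160 -235 133 0 0 -0.224" --pt "0.9 -168 -246 133 0 0 -0.224"

```text
clock: 21.55
position: [0.4068, -0.0824, 0.1378]
ee_rot: [1.0, -0.011, -0.0, 0.001]
ft_force: [0.4, 0.7, -3.4]
grip_width: 0.2
grasp_force: 118.4
```

Request:
step_arm --pt "0.9 0 0 0 0 0 0" --pt "0.9 0 0 0 0 0 0" --pt "0.9 0 0 0 0 0 0"

```text
clock: 21.85
position: [0.4099, -0.0782, 0.1379]
ee_rot: [1.0, -0.008, 0.0, -0.0]
ft_force: [-0.4, 0.3, -2.9]
grip_width: 0.198
grasp_force: 118.4
```

```bash
python3 st.py
python3 - <<'E'
from seg import *
from workcell import manip
o=manip.get_obs();q=o["ee_rot"];p=o["position"];ty=2*np.arctan2(q[1],q[0]);u=np.array([np.cos(ty),np.sin(ty),0]);n_=np.array([-u[1],u[0],0])
b=pickle.load(open("c0.pkl","rb"));d={n:manip.camera(n) for n in("top","scene")};pickle.dump(d,open("c8.pkl","wb"))
for n in("top","scene"):
    w,k,s=seg(d[n]["image"],b[n]["image"],p,u,d[n],36);print(n,"origin",s[1].start,s[0].start,"pred tips(mid) ",proj(d[n],[p+u*.1097+n_*e*.026+[0,0,.004] for e in(1,-1)]).round(1).tolist())
    g=d[n]["image"].max(2)[s];ww=w[s]
    for r in range(4,70,2): print("%3d "%(r+s[0].start)+"".join(" .:-=+*#%@"[min(9,g[r,x]//20)] if ww[r,x] else " " for x in range(0,72)))
E
```

```text
[ 0.40986172 -0.0782423   0.13789101] [ 0.37349254 -0.03190452 -0.28746656  2.08024945 -0.01039569  1.09174426
 -1.49536475] T [ 0.01962606  0.10934821 -0.01310043] F [-0.43972049  0.2662624  -2.94200122] xyaw -0.8893849434592715 0.1976360051342179 118.37991714477539
top origin 272 254 pred tips(mid)  [[297.7, 284.9], [319.6, 284.6]]
258                                                                         
260                                                                         
262                               ++=+ +*+ ++                               
264                              ++            *                            
266                              +*                                         
268                            + ==             ++                          
270                            + ==             **                          
272                             + *+           #*                           
274                                +        ==                              
276                                 + + *%#                            
[... 3614 characters left out ...]
   
196                                                                         
198                                                                         
200                                                                         
202                                                                         
204                                                                         
206                                                                         
208                                             =                           
210                                                                         
212                                          ==        +                    
214
```

Run:
```python
from h import *
d=pickle.load(open("c8.pkl","rb"));t,s=d["top"],d["scene"]
P=lambda c:c["K"]@np.hstack([cv2.Rodrigues(c["rvec"])[0],np.reshape(c["tvec"],(3,1))])
a=np.array([[298.5,285.5],[323,285.5]]).T;b=np.array([[316.,179.5],[293.5,185.5]]).T
X=cv2.triangulatePoints(P(t),P(s),a,b);X=(X[:3]/X[3]).T*1e3;print(X,X.mean(0))
print("tool axis line at z .142 px",proj(t,[[.41,-.078,.142],[.5,-.0796,.142]]))
# edge profile across the prongs, upsampled rows 292..300
im=t["image"].astype(int);b0=pickle.load(open("c0.pkl","rb"))["top"]["image"].astype(int)
np.set_printoptions(linewidth=250)
print(np.arange(292,332));print(im[294:301,292:332].max(2).mean(0).astype(int))
print(b0[294:301,292:332].max(2).mean(0).astype(int))
print(im[312:317,292:332].max(2).mean(0).astype(int));print((im[312:317,292:332,2]-im[312:317,292:332,0]).mean(0).astype(int))
```

```text
[[ 520.13725373  -52.19643559  148.09521362]
 [ 519.43680037 -107.57585914  150.91325739]] [519.78702705 -79.88614736 149.50423551]
tool axis line at z .142 px [[309.02664516 331.69259649]
 [308.73273605 293.03650945]]
[292 293 294 295 296 297 298 299 300 301 302 303 304 305 306 307 308 309 310 311 312 313 314 315 316 317 318 319 320 321 322 323 324 325 326 327 328 329 330 331]
[122 121 147 145 144 150 152 154 122 136 158 164 164 164 164 140 126 127 130 130 145 175 183 183 143 141 150 152 154 156 175 181 181 181 182 181 179 179 180 178]
[177 175 174 174 176 177 178 180 180 180 179 180 180 178 180 180 181 180 180 180 180 180 180 179 180 179 181 180 180 179 179 179 179 178 178 178 176 177 176 175]
[123 121 121 122 122 123 122 122 121 120 112 106 103 102 103 102 101 101 147 166 163 157 159 166 171 171 171 173 174 175 174 173 175 174 173 174 173 173 173 171]
[17 16 15 16 17 16 16 16 16 15 12  7  2  0  0  1  0  0 -3 -3  0 10 15 21 24 25 24 23 24 23 24 24 24 24 24 25 24 24 24 25]
```

Request:
step_arm --pt "0.9 0 -2 -40 0 0 0" --pt "0.9 0 -2 -70 0 0 0" --pt "0.9 0 -2 -74 0 0 0" --pt "0.9 0 -2 -74 0 0 0" --pt "0.9 0 -2 -74 0 0 0" --pt "0.9 0 -2 -74 0 0 0"

```text
clock: 22.55
position: [0.4105, -0.0814, 0.0653]
ee_rot: [1.0, -0.008, 0.001, 0.0]
ft_force: [0.4, 0.1, -3.4]
grip_width: 0.195
grasp_force: 118.3
```

```bash
python3 st.py
```

```text
[ 0.41054163 -0.08136553  0.06527798] [ 0.36884282  0.07252727 -0.28885147  2.15190664  0.0265255   0.91774568
 -1.52313774] T [-0.01391175  0.16878972  0.0238525 ] F [ 0.36205852  0.12963628 -3.40950474] xyaw -0.9731633508511026 0.19519883072687697 118.2602334022522
```

Request:
step_arm --pt "0.9 6 1 -2 0 0 0" --pt "0.9 12 1 -2 0 0 0" --pt "0.9 18 1 -2 0 0 0" --pt "0.9 24 1 -2 0 0 0" --pt "0.9 30 1 -2 0 0 0"

```text
clock: 23.05
position: [0.44, -0.0803, 0.0618]
ee_rot: [1.0, -0.009, 0.0, 0.0]
ft_force: [0.2, 0.7, -1.8]
grip_width: 0.195
grasp_force: 118.3
```

```bash
python3 st.py
```

```text
[ 0.43996453 -0.08030061  0.06178537] [ 0.35356779  0.14116307 -0.28932736  2.08588143  0.05047346  0.92094031
 -1.55156326] T [-0.01825153  0.12781941  0.00875122] F [ 0.1571684   0.71088113 -1.82036008] xyaw -0.9839797704821576 0.19456777493490093 118.26255440711975
```

Request:
step_arm --pt "0.9 6 0 0 0 0 0" --pt "0.9 12 0 0 0 0 0" --pt "0.9 18 0 0 0 0 0" --pt "0.9 24 0 0 0 0 0" --pt "0.9 30 0 0 0 0 0" --pt "0.9 30 0 0 0 0 0"

```text
clock: 23.65
position: [0.4702, -0.0802, 0.0619]
ee_rot: [1.0, -0.008, 0.0, -0.0]
ft_force: [0.3, 0.5, -3.5]
grip_width: 0.194
grasp_force: 118.4
```

```bash
python3 st2.py
```

```text
[ 0.47016202 -0.08019112  0.06186276] [ 0.33861016  0.20147473 -0.28679295  2.01542499  0.07041051  0.93337219
 -1.57235572] T [-0.03925822  0.1442258  -0.00655462] F [ 0.25075885  0.48483443 -3.48968315] xyaw -0.9714824016391636 0.19381972678164613 118.3665919303894
Mz -0.049954544737894985
0.0165 6-fold 3.145728152896748 15.352062002687482
0.0185 6-fold 4.386988768150665 9.235230115587084
```

Request:
step_arm --pt "0.9 0.3 6.1 0 0 0 -0.07" --pt "0.9 0.6 9.2 0 0 0 -0.105" --pt "0.9 1 12.3 0 0 0 -0.14"

```text
clock: 24.0
position: [0.47, -0.0679, 0.0617]
ee_rot: [0.997, -0.079, -0.0, 0.0]
ft_force: [1.0, -0.4, -3.3]
grip_width: 0.196
grasp_force: 118.4
```

```bash
python3 st2.py
```

```text
[ 0.4699553  -0.06791106  0.0617371 ] [ 0.30795315  0.19758454 -0.28142317  2.02011671  0.0682864   0.93303762
 -1.7381534 ] T [0.03925062 0.09505289 0.16287933] F [ 0.99150596 -0.38662432 -3.30522715] xyaw -9.07353408495428 0.19645514371086345 118.35842370986938
Mz 0.1838326561845175
0.0165 6-fold 1.7245640053996567 14.119727547665466
0.0185 6-fold 3.0297407970694223 10.805526042781375
```

Request:
step_arm --pt "0.9 0.6 3.1 0 0 0 -0.035" --pt "0.9 1.2 6.1 0 0 0 -0.07"

```text
clock: 24.25
position: [0.4713, -0.0619, 0.0618]
ee_rot: [0.994, -0.113, -0.0, 0.0]
ft_force: [0.3, -0.8, -2.2]
grip_width: 0.192
grasp_force: 118.4
```

```bash
python3 st2.py
```

```text
[ 0.47125568 -0.06192386  0.06176546] [ 0.29255274  0.19812617 -0.27867373  2.01926105  0.06782386  0.93300281
 -1.81960785] T [-0.23405608 -0.04135963  0.36960567] F [ 0.27187295 -0.76788414 -2.15832103] xyaw -13.031061949299863 0.1921437156438436 118.39789867401123
Mz 0.43166091584084215
0.0165 6-fold -0.6732445419020294 15.880596999967878
0.0185 6-fold 0.01336388614458528 11.790864198836184
```

Request:
step_arm --pt "0.9 0.8 3 0 0 0 -0.035" --pt "0.9 1.6 6 0 0 0 -0.07"

```text
clock: 24.5
position: [0.4731, -0.0567, 0.0619]
ee_rot: [0.989, -0.148, 0.0, 0.001]
ft_force: [1.1, -4.6, -4.1]
grip_width: 0.198
grasp_force: 118.7
```

```bash
python3 st2.py
```

```text
[ 0.47313242 -0.05671021  0.06185521] [ 0.27721908  0.19968119 -0.27516766  2.01700195  0.06880746  0.93303319
 -1.90098095] T [-0.95221145 -0.02818877  0.94201576] F [ 1.09215942 -4.61525098 -4.09147965] xyaw -16.985215477907484 0.19756679576255157 118.65229368209839
Mz 1.3112417866522037
0.0165 6-fold -1.0182383871576306 16.864459456337762
0.0185 6-fold -0.4926151363346172 14.522694347168901
```

Request:
step_arm --pt "0.9 1 3 0 0 0 -0.035" --pt "0.9 2 5.9 0 0 0 -0.07"

```text
clock: 24.75
position: [0.4753, -0.0515, 0.0619]
ee_rot: [0.983, -0.182, 0.001, 0.001]
ft_force: [2.1, -8.3, -4.2]
grip_width: 0.195
grasp_force: 119.2
```

```bash
python3 st2.py
```

```text
[ 0.47529406 -0.05148944  0.06191252] [ 0.26173792  0.2021449  -0.27146397  2.01372329  0.0698578   0.93345
 -1.98247057] T [-1.71701234 -0.27129852  1.51736611] F [ 2.11977978 -8.29500327 -4.16090902] xyaw -20.949524920981926 0.19472452392950193 119.23813683155458
Mz 2.1480913996945588
0.0165 6-fold -0.7563438518352505 16.944138359061203
0.0185 6-fold -0.9803874226970706 15.585478732358485
```

Request:
step_arm --pt "0.9 1.2 2.9 0 0 0 -0.035" --pt "0.9 2.4 5.7 0 0 0 -0.07"

```text
clock: 25.0
position: [0.478, -0.0465, 0.062]
ee_rot: [0.976, -0.216, 0.001, 0.001]
ft_force: [3.3, -10.6, -5.1]
grip_width: 0.196
grasp_force: 120.0
```

```bash
python3 st2.py
```

```text
[ 0.47795652 -0.04651844  0.0619857 ] [ 0.24628834  0.20557039 -0.26730924  2.00921685  0.07118207  0.93393647
 -2.0641216 ] T [-2.22103254 -0.52547304  1.93951581] F [  3.26593074 -10.60566649  -5.11130016] xyaw -24.944625756164964 0.19583750477759612 119.97500409604982
Mz 2.68478852674254
0.0165 6-fold -1.6417996665228465 15.767307945165955
0.0185 6-fold -2.557794454663636 16.422007020736917
```

The reaction is now 2.7 N m and the nut isn't moving, so this is clearly the dead stop. I'll unload gently without driving it back.

Request:
step_arm --pt "0.9 -2.4 -5.7 0 0 0 0.07" --pt "0.9 -3.4 -8.7 0 0 0 0.105" --pt "0.9 -3.4 -8.7 0 0 0 0.105"

```text
clock: 25.35
position: [0.4757, -0.0535, 0.0623]
ee_rot: [0.986, -0.164, 0.002, -0.0]
ft_force: [7.2, -0.7, -7.3]
grip_width: 0.195
grasp_force: 118.3
```

```bash
python3 st2.py
```

```text
[ 0.47566297 -0.05349677  0.06234897] [ 0.27023776  0.20095806 -0.27409723  2.01416805  0.06727308  0.93113083
 -1.93920654] T [-0.10726289 -1.31491631  0.21792588] F [ 7.18653278 -0.70895139 -7.25626189] xyaw -18.89658468774183 0.19525562664595797 118.30956816673279
Mz 0.07576161389196245
0.0165 6-fold 0.43885752389634547 16.6218387305813
0.0185 6-fold 1.2457843548605787 16.05999050625778
```

Request:
step_arm --pt "0.9 1 0 8 0 0 0" --pt "0.9 1 0 16 0 0 0" --pt "0.9 1 0 26 0 0 0" --pt "0.9 1 0 50 0 0 0" --pt "0.9 1 0 80 0 0 0" --pt "0.9 0 40 85 0 0 0.1" --pt "0.9 10 85 85 0 0 0.2" --pt "0.9 20 130 85 0 0 0.3" --pt "0.9 20 130 85 0 0 0.3"

```text
clock: 26.3
position: [0.4943, 0.084, 0.1473]
ee_rot: [1.0, -0.009, 0.001, -0.002]
ft_force: [1.0, 0.1, -2.6]
grip_width: 0.19
grasp_force: 119.6
```

```bash
python3 st2.py
python3 - <<'E'
from h import *
t=pickle.load(open("c4.pkl","rb"))["top"];g=t["image"].max(2)
a=cv2.resize(g[255:283,296:324],(56,28))
for r in a: print("".join(" .:-=+*#%@"[min(9,max(0,(int(v)-50)//12))] for v in r))
E
```

```text
[0.49425335 0.08402188 0.14727828] [ 0.12677499  0.15448037 -0.41402823  1.87210283  0.06528991  1.12668926
 -1.90051127] T [0.01505897 0.09373939 0.04078815] F [ 1.02748785  0.07858855 -2.57574803] xyaw -1.0825242796579984 0.19007759078051428 119.55750734327012
Mz -0.13437191491360895
0.0165 6-fold -2.2020241841048254 15.200583532290484
0.0185 6-fold -3.305595790480531 13.839639776981993
  .    ..:--==============================---:...       
    ..:---=========+++++++++++++==============--:..   ..
  ..:----=====+++++++++++++++++++++++++========--:... ..
..:---=====++++++++++++++++++++++++++++++++====----:..  
---======++++++++++++++++++++++++++++++++++++====----::.
----===+++++++++++++=====+***+++++++++++++++++=======--:
--===++++++++++++======++*####**+++++++++++++++++====---
-==++++++++++++=======++++++++++++++++++++++++++++======
==++++++++===+++++==-:.........::-=+++++++++++++++======
==++++++==--+##*+-:.....        ..:-=****++++++++++=====
++++++++--:-#%#+-:.   ......  ......-+*#**++++++++++====
+++++++=--:-++=-.    .:-=+++=-:......:+***++++++++++====
+++++++=------:......:=*
[... 187 characters left out ...]
+++++++++++++===
++++++++=--=++-:...   ..::--::...  ..-+***+++++++++++===
++++++++====***=-..      .......   .=*#%#**++++++++++===
++++++++++==++++=-:..   ..  ..    .:+*##*+++++++++++====
=+++++++++++++++===-::.....  ..::---===+++++++++++++====
===+++++++++++*++===--=+***+==--=++===+++++++++++++=====
====+++++++++*++++====+*#%%#*+===+++++++++++++++++======
=====+++++++++++++++++++++**++++++++++++++++++++======--
=======+++++++**+++++++++++++++++++++++++++++++======-:.
---=====++++++++++++++++++++++++++++++++++++++======-:..
.::-========+++++++++++++++++++++*++++++++++======--:...
....:--=======++++++++++*+++++++++++++++=========-:...  
    ..:--==========+++++++++++++++++========----:.......
```

The nut is now unobstructed, with its corner at about -2.8°. That is roughly 0.69 rad past snug, so it is at the stop. Laying the spanner back on the mat.

Request:
step_arm --pt "0.9 35 32 0 0 0 0.1" --pt "0.9 70 64 0 0 0 0.18" --pt "0.9 84 77 -20 0 0 0.18" --pt "0.9 84 77 -65 0 0 0.18" --pt "0.9 84 77 -105 0 0 0.18" --pt "0.9 84 77 -120 0 0 0.18" --pt "0.9 84 77 -120 0 0 0.18" --pt "0.9 84 77 -120 0 0 0.18"

```text
clock: 27.15
position: [0.5789, 0.1536, 0.0282]
ee_rot: [0.997, 0.074, 0.001, 0.0]
ft_force: [-0.7, 0.6, -2.7]
grip_width: 0.193
grasp_force: 124.1
```

```bash
python3 st.py
```

```text
[0.57889296 0.15359669 0.02824627] [-0.00463906  0.50102254 -0.41287447  1.7166706   0.23598899  0.97196032
 -1.92958443] T [-0.03892947  0.06609919 -0.01950132] F [-0.69589128  0.58047942 -2.72464074] xyaw 8.432458170467843 0.19279185108551208 124.08831831766292
```

Request:
step_arm --pt "0.9 0 7 -8 0 0 0" --pt "0.9 0 7 -15 0 0 0" --pt "0.9 0 7 -19 0 0 0" --pt "0.9 0 7 -21 0 0 0" --pt "0.9 0 7 -21 0 0 0" --pt "0.3 0 7 -21 0 0 0" --pt "0.3 0 7 -21 0 0 0" --pt "0.3 0 7 -21 0 0 0"

```text
clock: 27.95
position: [0.5779, 0.1608, 0.0054]
ee_rot: [0.997, 0.074, -0.0, 0.0]
ft_force: [0.4, -0.2, -0.2]
grip_width: 0.687
grasp_force: 0.0
```

Request:
step_arm --pt "0.3 0 0 40 0 0 0" --pt "0.3 0 0 90 0 0 0" --pt "0.3 -50 0 130 0 0 0" --pt "0.3 -100 0 130 0 0 0" --pt "0.3 -150 0 130 0 0 0" --pt "0.3 -150 0 130 0 0 0"

```text
clock: 28.55
position: [0.4238, 0.1608, 0.1354]
ee_rot: [0.997, 0.075, -0.001, 0.001]
ft_force: [0.0, -0.1, 0.7]
grip_width: 0.703
grasp_force: 0.0
```

```bash
python3 mat.py; python3 st2.py
```

```text
oooooooooooooooooooooooooooooooooooooooooooo...........................ooooooooooooooooooo
oooooooooooooooooooooooooooooooooooooo..................................oooooooooooooooooo
oooooooooooooooooooooooooooooooo.........................................ooooooooooooooooo
ooooooooooooooooooooooooo........................................oooo....ooooooooooooooooo
oooooooooooooooooo............................ooo................oooo.....oooooooooooooooo
oooooooooooo.................................ooooo..............ooooo.....oooooooooooooooo
ooooo.........................................ooooo..............ooooo.....ooooooooooooooo
..............................................ooooo..............ooooo......oooooooooooooo
..............................................ooooo..............ooooo......oooooooooooooo
...............................................ooooo..............ooooo......ooooooooooooo
...............................................ooooo..............ooooo......ooooooooooooo
...............................................ooooo..........ooooooooo.......oooooooooooo
........
[... 3226 characters left out ...]
................................ooooooooo
ooooooooo.................................................................oooooooooooooooo
ooooooooo....o.....................................................ooooooooooooooooooooooo
((653.2494506835938, 173.33457946777344), (82.36326599121094, 63.36199188232422), 7.351530075073242)
[0.42457659 0.16089995 0.13570025] [ 0.04239724  0.0710878  -0.51842878  1.98875156  0.04123297  1.09275939
 -1.91502828] T [ 0.06934644 -0.01390884  0.01670872] F [-0.38220844  0.19641855 -0.11222509] xyaw 8.579311766028821 0.6972169113257907 0.0
Mz 0.0829527748241526
0.0165 6-fold -2.2369040981612436 15.399126281713796
0.0185 6-fold -3.3509278423070263 14.248019678922015
```

The spanner is flat on the mat and clear of the small one, and the nut is still at its stop. Handing in.

```bash
python3 -c "
from workcell import manip
print(manip.hand_in())"
```

```text
the job is handed in; nothing more can be done
None
```

I ran the nut down by hand until snug, tightened it with the larger spanner to its stop (about 0.69 rad past snug by camera), laid that spanner flat on the mat clear of the small one, and handed in at about 29 s of the 66 s; the hand-in returned no verdict. It took two goes: my first easing-back seems to have turned the nut back about 5°, and a bump against the nut then tipped the spanner in the grip, so I regrasped it and tightened again.

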